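# Lock the display plates and set out the jars

## Task

Get the display riser ready for the sale preview. One of its three pins already carries a finished vase display, which must be left as it is; slide each of the two loose plates along the riser's deck, without lifting it off, until its hole sits over one of the free pins and it drops fully home, flat in the bay. Once both plates are down, stand every jar there is upright on those two plates, wherever they fit, with its foot well on the plate.

Things in the scene. Friction and masses are not known exactly. Their poses are not given: they have to be found in the camera images.
- riser: a wooden display riser fixed to the table: a raised deck on the robot's side, a step down, and beyond it a bay with three pins. Origin: at table height, under the middle of the step; x points from deck to bay, roughly away from the robot, y along the step to the left. Bay: x 0 to 121 mm, y within +-216 mm, floor 8 mm above the table, 13 mm below the deck
- deck (a point): middle of the riser's flat deck, on its top, 21 mm above the table: 140 mm deep (riser x -140 to 0), 440 mm long (y). A rim 8 mm high and 10 mm thick runs along its near edge and both ends; none at the step. Axes as the riser's
- pin_left (a point): foot of the left (+y) pin, on its axis, on the bay floor, 42 mm beyond the step and 145 mm left of the middle pin; axes as the riser's. Steel, 18 mm across, its slightly tapered top 12.5 mm above the bay floor, just under deck level. A plate lies flat in the bay only with its hole over a pin and its tab-end edge past the step and parallel to it (5 mm past it when centred)
- pin_mid (a point): foot of the middle pin, on the bay floor; pin and axes as pin_left. Round the bay run flat fixed ledges, tops 20.5 mm above the table (2.5 mm under the top of a plate that is home): 50 mm wide along its far side, from 121 mm beyond the step, and 30 mm wide at both ends
- pin_right (a point): foot of the right (-y) pin, on the bay floor, 145 mm right of the middle pin; pin and axes as pin_left
- plate_1: a plywood plate 110 (its x) x 130 (its y) x 15 mm, 0.28 to 0.46 kg, with a round hole and an upright brass tab near one end. Origin: middle of its underside; z up, x from the tab's end to the other end. At the start it lies flat on the riser's deck, tab towards the robot, turned up to 0.12 rad from the riser's axes
- plate_1_hole (a point): middle of the plate's round through hole, 25 mm across, at the level of the underside; 18 mm towards -x from the plate's middle; axes as the plate's
- plate_1_tab (a point): middle of the top of the plate's upright brass tab, to hold it by: 10 mm thick (x), 40 mm long (y), its top 26 mm above the plate's top face (41 mm above the underside), 43 mm towards -x from the plate's middle; axes as the plate's
- plate_2: a second, identical plywood plate 110 (its x) x 130 (its y) x 15 mm, 0.28 to 0.46 kg, with a round hole and an upright brass tab near one end. Origin: middle of its underside; z up, x from the tab's end to the other end. At the start it lies flat on the riser's deck, tab towards the robot, turned up to 0.12 rad from the riser's axes
- plate_2_hole (a point): middle of the plate's round through hole, 25 mm across, at the level of the underside; 18 mm towards -x from the plate's middle; axes as the plate's
- plate_2_tab (a point): middle of the top of the plate's upright brass tab, to hold it by: 10 mm thick (x), 40 mm long (y), its top 26 mm above the plate's top face (41 mm above the underside), 43 mm towards -x from the plate's middle; axes as the plate's
- jar_1: a black clay jar with sloping shoulders. Overall 84 mm high, body radius 26 mm up to about 56 mm high; from 56 to 84 mm an upright round stem 20 mm across, to lift it by. Weighted foot, hard to tip; 0.19 to 0.32 kg. Origin: middle of the underside of its foot; z up along the stem. May be absent (None)
- jar_2: a straight-sided white caddy with a wooden stem. Overall 84 mm high, body radius 26 mm up to about 56 mm high; from 56 to 84 mm an upright round stem 20 mm across, to lift it by. Weighted foot, hard to tip; 0.19 to 0.32 kg. Origin: middle of the underside of its foot; z up along the stem. May be absent (None)
- jar_3: a squat blue jar that narrows upwards. Overall 84 mm high, body radius 26 mm up to about 56 mm high; from 56 to 84 mm an upright round stem 20 mm across, to lift it by. Weighted foot, hard to tip; 0.19 to 0.32 kg. Origin: middle of the underside of its foot; z up along the stem. May be absent (None)
- jar_4: a terracotta jar with a groove round its foot and a brass stem. Overall 84 mm high, body radius 26 mm up to about 56 mm high; from 56 to 84 mm an upright round stem 20 mm across, to lift it by. Weighted foot, hard to tip; 0.19 to 0.32 kg. Origin: middle of the underside of its foot; z up along the stem. May be absent (None)
- vase_left: a finished display: a plate like the others, already dropped over the left pin, with a black vase up to 98 mm across standing on it, its rim 150 mm above the plate's underside; 1.8 kg in one piece. Origin: middle of the plate's underside. Only one of the three vases is present, the other two are None
- vase_mid: a finished display: a plate like the others, already dropped over the middle pin, with a black vase up to 98 mm across standing on it, its rim 150 mm above the plate's underside; 1.8 kg in one piece. Origin: middle of the plate's underside. Only one of the three vases is present, the other two are None
- vase_right: a finished display: a plate like the others, already dropped over the right pin, with a black vase up to 98 mm across standing on it, its rim 150 mm above the plate's underside; 1.8 kg in one piece. Origin: middle of the plate's underside. Only one of the three vases is present, the other two are None
Mind the look-alikes: they are no part of the job. What is shaped like the plate_1 but blue or green is not meant.

How it is judged:
By the outcome, as a careful person would: the job done as asked, in the order asked, and still so for the second after the job is handed in, with the robot touching nothing.
Of jar_1, jar_2, jar_3, jar_4 only 3 to 4 are there at a start; the rules pass over those that are not, and their reading is None.
Of vase_left, vase_mid, vase_right only 1 to 1 are there at a start; the rules pass over those that are not, and their reading is None.
At some moment in a run one of jar_1, jar_2, jar_3, jar_4 may be knocked a few centimetres aside while the robot is not near it.
It also fails if it takes over 210 s, if anything falls off the work surface, if the arm or the gripper's body presses on something with over 40 N, if the wrist force passes 120 N, or if a joint passes its speed limit or range.

## Robot

A 7-joint arm with a two-finger parallel gripper is mounted at the origin on the work surface. World frame = base frame: x ahead of the robot, y to its left, z up, the work surface at z = 0. Lengths are in mm, angles in rad, forces in N, time in s.
With the tool pointing down it reaches from about 350 to 900 mm from the base axis. Payload 7.2 kg.
Tool frame: the origin (TCP) lies midway between the tips of the shut fingers; the grasp point (between the pads) lies 19 mm behind it; z points along the fingers, y is the direction in which the jaws open and shut (so a half turn about z gives the same grasp; the last joint's range is limited). The gripper opens to 85 mm and grips with 20 to 120 N. Pads are 22 mm wide; open, the fingers measure 114 mm over their backs; the gripper's body (76 mm by 85 mm) begins 54 mm behind the grasp point. The pads swing forward as they close: fully open they stand 13 mm farther back than shut.
Start: joints at [-1.406, 0.411, -0.013, 1.596, 0.006, 1.134, -0.082], TCP at [144.199, 608.141, 231.297] pointing down, gripper open.
Joint ranges: [-2.95, 2.95], [-0.29, 1.99], [-1.47, 1.44], [0.14, 2.54], [-1.03, 4.17], [0.13, 1.85], [-2.86, 2.86]. Speed limits (rad/s): [2.39, 2.39, 3.01, 3.01, 3.14, 3.14, 3.14].

## Interface

Orientations are given as a unit quaternion [w, x, y, z].
In Python, from station import robot, vision gives the robot as it stands.
- The arm moves only by the shell command python3 -m inch 'ROWS'. ROWS is a JSON object of lists of equal length, an entry for each row: "jaw": the opening, from 0 (shut) to 1 (fully open); "delta_pos": the shift along the tool's x, y, z in m, a list of three; "delta_rot": the turn, a rotation vector about the tool's x, y, z in rad, a list of three. A call has exactly 10 rows; each row is the pose to reach, as a shift and turn from the pose measured when the call began, along the tool's axes at that moment; what a row does not reach only later rows make up. A row lasts 1/12 s, in which the tool goes at most 41.7 mm and 7.16 degrees, less where a joint would pass 70% of its speed; a pose out of reach is approached as far as the arm can. A call with a gripper value outside its range is refused whole. The fingers move at their own pace and stop on an object; the grip force is fixed at half the most. Time passes only in rows, so rows that repeat a pose let the fingers close, or fill a call up. It gives the time, the measured TCP pose, the force and the opening at its end, in the units of the state.
- robot.state(): the state, without advancing time (a new reading comes with each control period).
- vision.camera(name): name is "scene" or "top" or "wrist"; returns a dict with "color" (480x640x3 uint8, red, green, blue), "z_map" (480x640 float32, mm along the optical axis (not along the pixel's ray), 0 where there is no reading), "K" (3x3 intrinsics, pixels), "R" (3x3) and "t" (3): a world point X has camera coordinates R X + t. Camera axes: x right, y down, z forward; pixel columns grow to the right and rows downward; lengths in mm; the calibration is good to about 2 mm. A picture is of the moment at which its call begins.
- robot.sign_off(): hands the job in, once; it reports no verdict.
The state is a dict: "clock": time; "joints": joint angles; "dq": joint speeds; "joint_efforts": joint torques, N m; "position": TCP position; "eef_rot": TCP orientation; "contact_force": force on the tool from outside, world axes, zero at the start; "ft_torque": the same for the moment, N m; "grip_width": finger opening in mm.
Only numpy, scipy, OpenCV 4.12 (cv2) and the standard library are available. Lean on these libraries where they do the work, as an engineer would, in place of code of your own. Each camera call takes 0.05 s, during which the arm holds its last target.

## Working session

There is one attempt and no reset: what is moved stays moved. The work goes in short steps, Python scripts to look and compute and a shell command to move; the robot and the scene stay as the last step left them, time stands still between calls to the robot, and variables do not carry over. Pictures are saved under pics/ and viewed, and the job is handed in when it is done.

```bash
ls; mkdir -p pics; python3 - <<'E'
from station import robot, vision
import cv2
print(robot.state())
for n in ["scene","top","wrist"]:
    c=vision.camera(n); cv2.imwrite(f"pics/a_{n}.png",c["color"][:,:,::-1]); print(n,c["K"].tolist(),c["R"].tolist(),c["t"].tolist())
E
```

```text
pics
{'clock': 0.0, 'joints': array([-1.40619881,  0.41190558, -0.01269937,  1.59705001,  0.0056011 ,
        1.13429542, -0.08217955]), 'dq': array([ 3.58623879e-05, -3.19271972e-04, -9.55085639e-04,  4.78603148e-04,
       -1.09523764e-03,  6.95541886e-04, -1.38204656e-03]), 'joint_efforts': array([ 3.88761591e-04, -6.00639653e+01,  6.82022665e-01, -2.99421161e+01,
        1.36694836e-02,  1.05672548e-02, -1.30705925e-05]), 'position': array([144.12135617, 607.64489305, 230.44715477]), 'eef_rot': array([-3.37863725e-05,  1.16119177e-01,  9.93234956e-01, -8.10679430e-04]), 'contact_force': array([ 0.71509634, -0.01014093,  0.03582243]), 'ft_torque': array([ 0.01155412, -0.00025528,  0.02442573]), 'grip_width': 85.34616156933684}
scene [[484.9000271367044, 0.0, 319.7819513667369], [0.0, 484.9000271367044, 240.78831946058168], [0.0, 0.0, 1.0]] [[-0.7615238281888191, 0.648093032255355, -0.00754192566290981], [0.3635117516625255, 0.41744275621184024, -0.8328269638343275], [-0.5366010300995404, -0.6369591563266217, -0.5534820391555544]] [329.42002058262483, -98.81382097991684, 1281.7632494057593]
top [[518.546005933698, 0.0, 327.82864287275953], [0.0, 518.546005933698, 249.64622618318555], [0.0, 0.0, 1.0]] [[-0.015300547332590094, -0.9998171303207084, -0.011471668082137612], [-0.9955387245786343, 0.01630138778059978, -0.09293499136908907], [0.0931050004869197, 0.009998533576984103, -0.9956060908866724]] [-9.870656168847454, 437.7951649287042, 1169.3986606495323]
wrist [[380.3317536776675, 0.0, 325.38021751708783], [0.0, 380.3317536776675, 235.4471459602811], [0.0, 0.0, 1.0]] [[0.23126151513923546, 0.9728908752283199, -0.0012068607961068], [0.9334386014023986, -0.22153347378279617, 0.282161828399349], [0.2742453081229315, -0.06637970240369567, -0.9593660646913449]] [-624.4974672916512, -36.210725664387084, 379.52449414577984]
```

View pics/a_top.png

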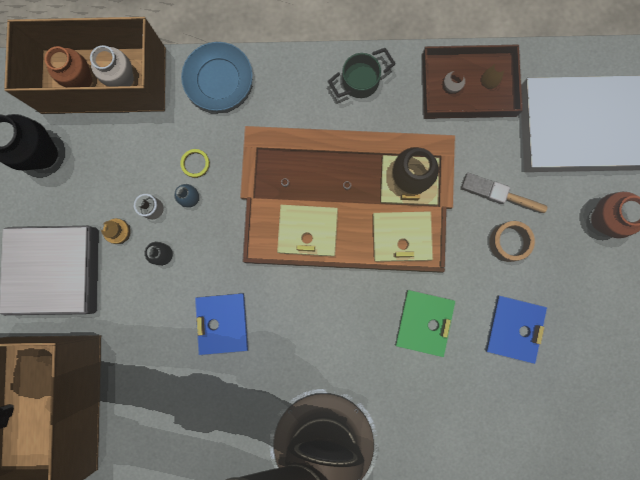

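View pics/a_scene.png

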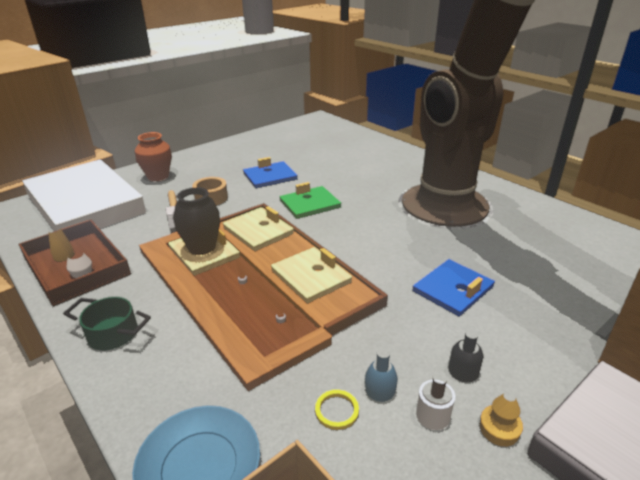

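The top view shows plates at (307,232) and (403,237), free pins at (284,182) and (347,185), and the vase on the right pin. All four jars are there, at (148,206), (186,195), (116,231) and (158,253). Next I'll measure.

```bash
cat > h.py <<'E'
import numpy as np, cv2
from station import robot, vision
from scipy.spatial.transform import Rotation as Ro
def cloud(c):
    z=c["z_map"].astype(float); K=c["K"]
    v,u=np.indices(z.shape)
    P=np.stack([(u-K[0,2])/K[0,0]*z,(v-K[1,2])/K[1,1]*z,z],-1)
    return (P-np.array(c["t"]))@np.array(c["R"])   # R^T (p-t)
def ray(c,uv,h):
    """world pts of pixels uv on plane z=h"""
    K=c["K"];R=np.array(c["R"]);t=np.array(c["t"])
    uv=np.atleast_2d(np.asarray(uv,float))
    d=np.c_[(uv[:,0]-K[0,2])/K[0,0],(uv[:,1]-K[1,2])/K[1,1],np.ones(len(uv))]@R
    o=-R.T@t
    return o+d*((h-o[2])/d[:,2])[:,None]
def proj(c,X):
    p=np.atleast_2d(X)@np.array(c["R"]).T+c["t"]; q=p@np.array(c["K"]).T
    return q[:,:2]/q[:,2:]
def rect(mask,c,h):
    cs,_=cv2.findContours(mask.astype(np.uint8),cv2.RETR_EXTERNAL,cv2.CHAIN_APPROX_NONE)
    out=[]
    for k in cs:
        if cv2.contourArea(k)<400: continue
        W=ray(c,k[:,0,:],h)[:,:2].astype(np.float32)
        out.append(cv2.minAreaRect(W))
    return out
def delta(dx,dy,dz,dyaw=0):
    """world shift(mm), world yaw -> tool shift (m), rotvec"""
    q=robot.state()["eef_rot"]; R=Ro.from_quat(np.r_[q[1:],q[0]])
    return np.round(R.inv().apply([dx,dy,dz])/1000,4), R.inv().apply([0,0,dyaw])
def to(x,y,z,yaw):
    """yaw: world direction of tool y axis (mod pi)"""
    s=robot.state(); q=s["eef_rot"]; R=Ro.from_quat(np.r_[q[1:],q[0]])
    p=s["position"]
    # target: tool z down, tool y along yaw (choose nearer)
    best=None
    for a in (yaw,yaw+np.pi):
        yv=np.array([np.cos(a),np.sin(a),0]); zv=np.array([0,0,-1.]); xv=np.cross(yv,zv)
        T=Ro.from_matrix(np.c_[xv,yv,zv]); d=(R.inv()*T).as_rotvec()
        if best is None or np.linalg.norm(d)<np.linalg.norm(best): best=d
    print("pos",p.round(1),"J",s["joints"].round(2),"w",round(s["grip_width"],1),"t",s["clock"])
    print("delta_pos",np.round(R.inv().apply(np.array([x,y,z])-p)/1000,4).tolist(),"rot",best.round(3).tolist())
E
python3 - <<'E'
from h import *
c=vision.camera("top"); W=cloud(c); hsv=cv2.cvtColor(c["color"],cv2.COLOR_RGB2HSV)
for n,(u,v) in dict(plA=(307,217),plB=(403,225),jw=(148,206),jb=(186,195),jt=(116,231),jk=(158,253),deck=(355,230),bay=(315,180),ledge=(345,140),pinL=(284,182),pinM=(347,185),table=(350,320)).items():
    print(n,W[v,u].round(1),hsv[v,u])
cr=c["color"][120:280,230:470]; cv2.imwrite("pics/b_crop.png",cv2.resize(cr,None,fx=3.3,fy=3.3,interpolation=cv2.INTER_CUBIC)[:,:,::-1])
E
```

```text
plA [510.5  29.   43. ] [ 34  67 184]
plB [ 489.3 -188.2   37.8] [ 33  67 182]
jw [540.1 387.3  53.2] [15 29 52]
jb [574.9 317.   -0.8] [98 27 76]
jt [484.9 459.9  50. ] [ 18 125 112]
jk [438.2 381.3  -0.7] [60  6 81]
deck [482.  -80.   20.3] [ 13 128 163]
bay [603.6  10.9   7.6] [ 10 124 103]
ledge [695.8 -61.   16.2] [ 12 128 140]
pinL [599.6  83.7   9.8] [ 10 115  91]
pinM [589.8 -63.9   9.7] [ 10 122  96]
table [275.8 -65.3  -2.7] [ 60   7 143]
```

View pics/b_crop.png

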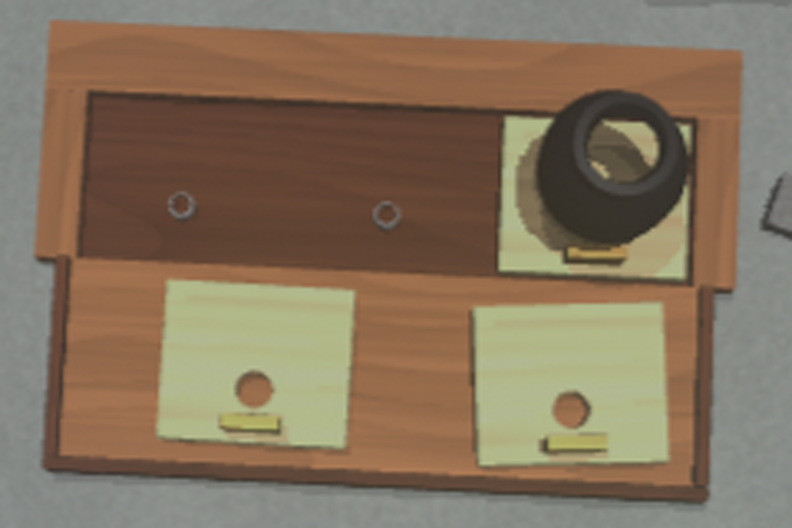

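View pics/a_wrist.png

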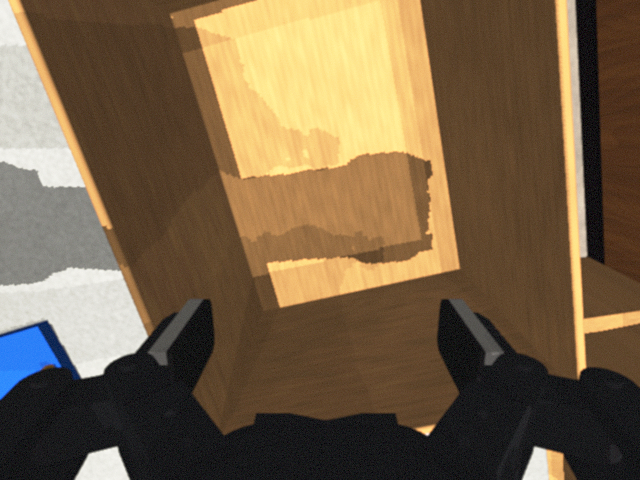

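```bash
cat > meas.py <<'E'
from h import *
def plates(c,h=36,x0=300,x1=760,y0=-280,y1=240):
    hsv=cv2.cvtColor(c["color"],cv2.COLOR_RGB2HSV)
    m=cv2.inRange(hsv,(24,35,90),(45,130,255))
    return m,hsv
def rectfit(cnt,c,h):
    W=ray(c,cnt[:,0,:],h)[:,:2].astype(np.float32)
    (cx,cy),(w,l),a=cv2.minAreaRect(W)
    return cx,cy,w,l,a
E
python3 - <<'E'
from meas import *
c=vision.camera("top"); m,hsv=plates(c)
m[:, :230]=0;m[:,470:]=0;m[:125]=0;m[275:]=0
m=cv2.morphologyEx(m,cv2.MORPH_CLOSE,np.ones((3,3)))
cs,_=cv2.findContours(m,cv2.RETR_EXTERNAL,cv2.CHAIN_APPROX_NONE)
for k in cs:
    if cv2.contourArea(k)>600: print(cv2.contourArea(k),np.round(rectfit(k,c,36),2), cv2.boundingRect(k))
p=lambda u,v,h:print((u,v),ray(c,[(u/3.3+230-.35,v/3.3+120-.35)],h).round(1))
print("pins");p(181,205,20.5);p(386,214,20.5)
print("holes");p(254,388,36);p(572,409,36)
print("tabs");p(251,423,62);p(577,443,62)
print("step");p(80,256,21);p(690,285,21)
print("front/back ledge");p(90,92,20.5);p(500,113,20.5)
print("rim outer");p(43,470,29);p(708,500,29)
# jars
cr=c["color"][170:280,90:210]; cv2.imwrite("pics/b_jars.png",cv2.resize(cr,None,fx=5,fy=5,interpolation=cv2.INTER_CUBIC)[:,:,::-1])
E
```

```text
2683.5 [ 4.6465e+02 -1.8598e+02  1.1041e+02  1.3065e+02  3.4000e-01] (373, 212, 60, 49)
2658.5 [481.92  29.44 130.05 111.02  85.7 ] (278, 205, 59, 51)
pins
(181, 205) [[597.7  81.5  20.5]]
(386, 214) [[588.7 -62.7  20.5]]
holes
(254, 388) [[465.2  30.8  36. ]]
(572, 409) [[ 447.1 -187.2   36. ]]
tabs
(251, 423) [[438.5  31.7  62. ]]
(577, 443) [[ 421.5 -186.4   62. ]]
step
(80, 256) [[562.4 152.8  21. ]]
(690, 285) [[ 534.4 -274.    21. ]]
front/back ledge
(90, 92) [[680.3 145.5  20.5]]
(500, 113) [[ 659.7 -144.6   20.5]]
rim outer
(43, 470) [[411.5 177.4  29. ]]
(708, 500) [[ 383.6 -279.5   29. ]]
```

View pics/b_jars.png

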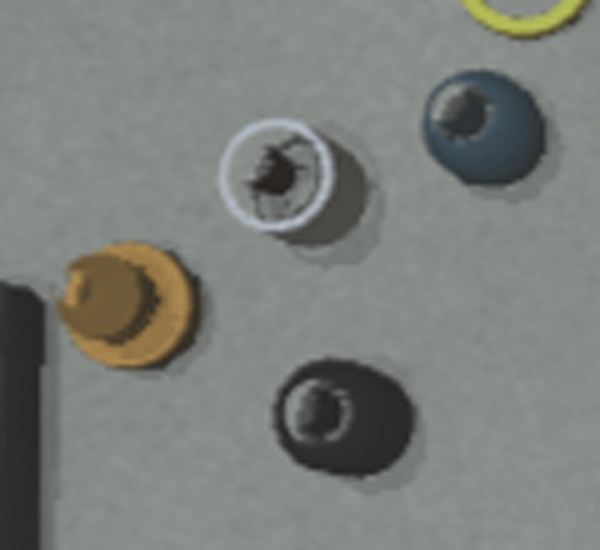

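```bash
python3 -m inch '{"jaw":[0.4,0.4,0.4,0.4,0.4,0.4,0.4,0.4,0.4,0.4],"delta_pos":[[0,0,-0.03],[0,0,-0.06],[0,0,-0.09],[0,0,-0.1],[0,0,-0.1],[0,0,-0.1],[0,0,-0.1],[0,0,-0.1],[0,0,-0.1],[0,0,-0.1]],"delta_rot":[[0,0,0],[0,0,0],[0,0,0],[0,0,0],[0,0,0],[0,0,0],[0,0,0],[0,0,0],[0,0,0],[0,0,0]]}'
```

```text
clock: 1.08
position: [144.1, 607.7, 329.8]
eef_rot: [-0.0, 0.116, 0.993, -0.001]
contact_force: [0.3, 0.6, -0.0]
grip_width: 34.0
```

The riser's yaw is about -0.063 rad. Plate A sits at (482,29) with yaw -0.075, plate B at (465,-186) with yaw +0.006. I'll move over plate A's tab.

```bash
python3 -c "
from h import *
to(439,32.6,200,-0.075)"
```

```text
pos [144.1 607.7 329.8] J [-1.41  0.35 -0.01  1.45  0.    1.34 -0.08] w 34.0 t 1.0833
delta_pos [-0.4196, -0.4912, 0.1311] rot [-0.002, 0.002, 1.413]
```

```bash
python3 -m inch '{"jaw":[0.4,0.4,0.4,0.4,0.4,0.4,0.4,0.4,0.4,0.4],"delta_pos":[[-0.026,-0.031,0.005],[-0.052,-0.061,0.01],[-0.078,-0.092,0.015],[-0.105,-0.123,0.02],[-0.131,-0.153,0.025],[-0.157,-0.184,0.03],[-0.183,-0.215,0.035],[-0.21,-0.245,0.04],[-0.236,-0.276,0.045],[-0.262,-0.307,0.05]],"delta_rot":[[0,0,0.09],[0,0,0.18],[0,0,0.27],[0,0,0.36],[0,0,0.45],[0,0,0.54],[0,0,0.63],[0,0,0.72],[0,0,0.81],[0,0,0.9]]}'; python3 -c "
from h import *
to(439,32.6,200,-0.075)"
```

```text
clock: 1.92
position: [328.6, 246.5, 280.3]
eef_rot: [0.0, 0.538, 0.843, -0.001]
contact_force: [1.7, 0.2, -0.1]
grip_width: 33.8
pos [328.6 246.5 280.3] J [-1.07 -0.02  0.3   2.02  0.01  1.15 -0.34] w 33.8 t 1.9167
delta_pos [-0.2403, 0.0104, 0.0807] rot [-0.001, 0.002, 0.509]
```

```bash
python3 -m inch '{"jaw":[0.4,0.4,0.4,0.4,0.4,0.4,0.4,0.4,0.4,0.4],"delta_pos":[[-0.035,0.001,0.01],[-0.07,0.003,0.02],[-0.105,0.004,0.03],[-0.14,0.006,0.04],[-0.175,0.008,0.05],[-0.205,0.009,0.06],[-0.23,0.01,0.07],[-0.24,0.01,0.08],[-0.24,0.01,0.08],[-0.24,0.01,0.08]],"delta_rot":[[0,0,0.07],[0,0,0.14],[0,0,0.21],[0,0,0.28],[0,0,0.35],[0,0,0.42],[0,0,0.48],[0,0,0.509],[0,0,0.509],[0,0,0.509]]}'; python3 - <<'E'
from h import *
to(439,32.6,120,-0.075)
for n in ("wrist","top"):
    c=vision.camera(n); cv2.imwrite(f"pics/c_{n}.png",c["color"][:,:,::-1])
E
```

```text
clock: 2.75
position: [437.9, 33.0, 200.2]
eef_rot: [0.0, 0.733, 0.68, -0.002]
contact_force: [-0.4, -0.3, 1.0]
grip_width: 34.0
pos [437.9  33.  200.2] J [-0.74  0.13  0.61  2.09 -0.09  0.95 -0.15] w 34.0 t 2.75
delta_pos [-0.0001, 0.0013, 0.0802] rot [-0.002, 0.003, -0.0]
```

View pics/c_wrist.png

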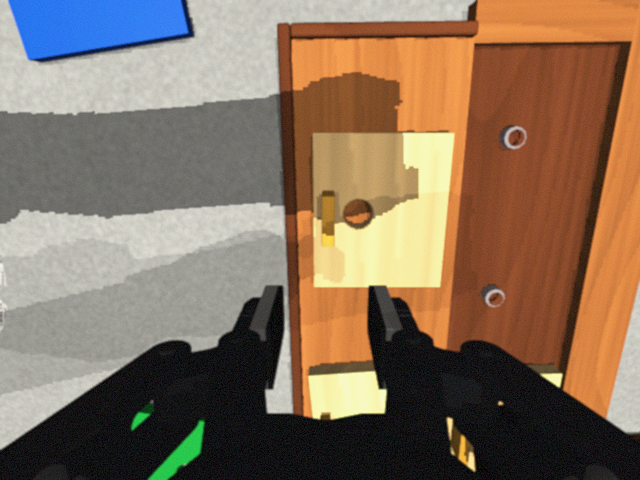

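The wrist view shows the plate A tab at (328,218), its hole at (358,213), and the pins at (514,138) and (493,297). I'll cross-check these against the top camera.

```bash
python3 - <<'E'
from h import *
c=vision.camera("wrist")
hsv=cv2.cvtColor(c["color"],cv2.COLOR_RGB2HSV)
print("pins",ray(c,[(514,137.5),(493,297)],20.5).round(1).tolist())
print("hole",ray(c,[(358,213)],36).round(1).tolist())
print("tab ends top",ray(c,[(328,192),(328,236)],62).round(1).tolist())
print("plate corners",ray(c,[(313,133),(454,133),(441,287),(314,287)],36).round(1).tolist())
print("step",ray(c,[(474,42),(449,360)],21).round(1).tolist())
cv2.imwrite("pics/c2.png",cv2.resize(c["color"][120:310,280:540],None,fx=3,fy=3,interpolation=cv2.INTER_CUBIC)[:,:,::-1])
E
```

```text
pins [[597.3, 83.4, 20.5], [587.4, -60.1, 20.5]]
hole [[464.9, 32.8, 36.0]]
tab ends top [[441.5, 56.7, 62.0], [439.0, 22.5, 62.0]]
plate corners [[432.9, 99.4, 36.0], [542.9, 91.4, 36.0], [534.4, -39.1, 36.0], [423.1, -30.9, 36.0]]
step [[561.6, 157.5, 21.0], [547.7, -124.7, 21.0]]
```

View pics/c2.png

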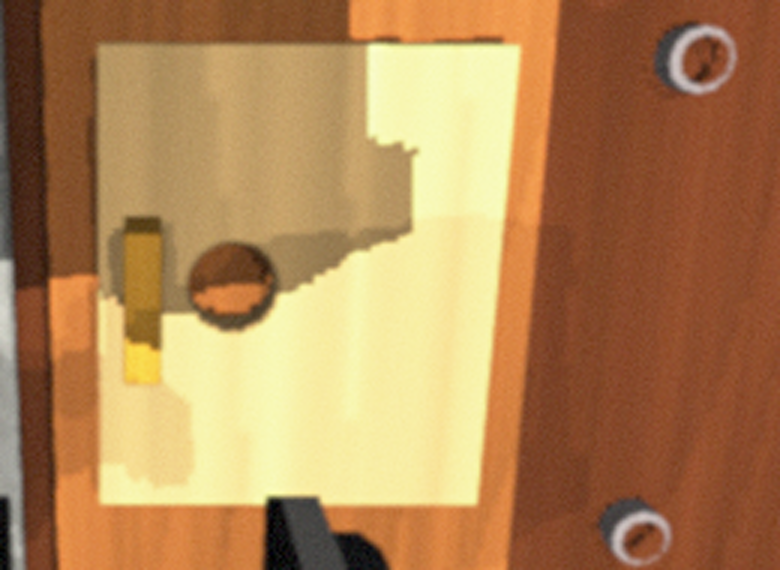

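```bash
python3 -m inch '{"jaw":[0.4,0.4,0.4,0.4,0.4,0.4,0.4,0.4,0.4,0.4],"delta_pos":[[0,0.002,0.03],[0,0.002,0.06],[0,0.002,0.09],[0,0.002,0.12],[0,0.002,0.14],[0,0.002,0.155],[0,0.002,0.16],[0,0.002,0.16],[0,0.002,0.16],[0,0.002,0.16]],"delta_rot":[[0,0,0],[0,0,0],[0,0,0],[0,0,0],[0,0,0],[0,0,0],[0,0,0],[0,0,0],[0,0,0],[0,0,0]]}'; python3 - <<'E'
from h import *
c=vision.camera("wrist"); cv2.imwrite(f"pics/d_wrist.png",c["color"][:,:,::-1])
c=vision.camera("scene"); cv2.imwrite(f"pics/d_scene.png",c["color"][:,:,::-1])
E
```

```text
clock: 3.73
position: [441.1, 34.4, 42.2]
eef_rot: [0.001, 0.732, 0.681, 0.0]
contact_force: [0.6, 0.5, 0.7]
grip_width: 34.1
```

View pics/d_wrist.png

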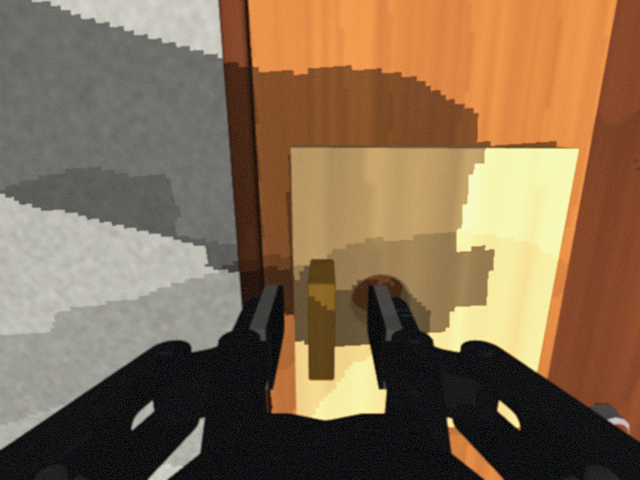

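View pics/d_scene.png

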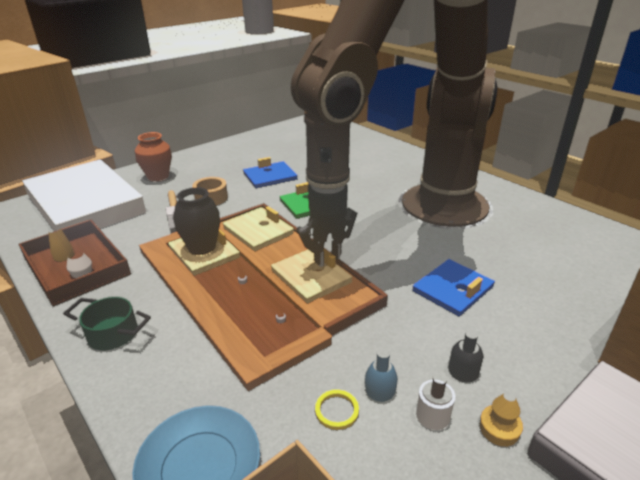

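The tab stands between the fingers, so I'll close.

```bash
python3 -m inch '{"jaw":[0.4,0.3,0.2,0.15,0.1,0,0,0,0,0],"delta_pos":[[0,-0.001,0.001],[0,-0.001,0.002],[0,-0.001,0.002],[0,-0.001,0.002],[0,-0.001,0.002],[0,-0.001,0.002],[0,-0.001,0.002],[0,-0.001,0.002],[0,-0.001,0.002],[0,-0.001,0.002]],"delta_rot":[[0,0,0],[0,0,0],[0,0,0],[0,0,0],[0,0,0],[0,0,0],[0,0,0],[0,0,0],[0,0,0],[0,0,0]]}'; python3 - <<'E'
from h import *
c=vision.camera("wrist"); cv2.imwrite(f"pics/e_wrist.png",c["color"][:,:,::-1])
to(441,33,40,-0.063)
E
```

```text
clock: 4.67
position: [440.2, 34.4, 40.4]
eef_rot: [0.001, 0.732, 0.681, 0.001]
contact_force: [-1.5, -0.0, 4.1]
grip_width: 9.0
pos [440.2  34.4  40.3] J [-0.58  0.43  0.48  2.23 -0.37  0.56  0.11] w 8.8 t 4.7167
delta_pos [-0.0013, 0.0009, 0.0003] rot [0.002, -0.0, -0.009]
```

View pics/e_wrist.png

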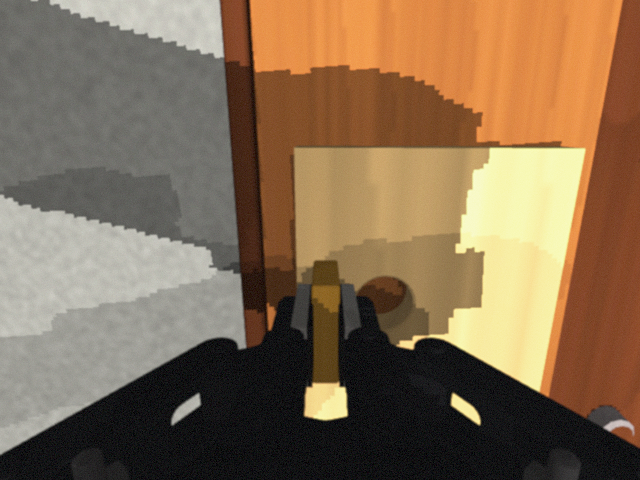

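```bash
python3 -c "
from h import *
to(560.6,83.5,40.3,-0.063)"
```

```text
pos [440.2  34.4  40.3] J [-0.58  0.43  0.48  2.23 -0.37  0.56  0.11] w 8.8 t 4.7167
delta_pos [0.0577, 0.1166, 0.0003] rot [0.002, -0.0, -0.009]
```

```bash
python3 -m inch '{"jaw":[0,0,0,0,0,0,0,0,0,0],"delta_pos":[[0.003,0.006,0],[0.009,0.018,0],[0.015,0.03,0],[0.021,0.042,0],[0.027,0.054,0],[0.033,0.066,0],[0.039,0.078,0],[0.043,0.086,0],[0.045,0.09,0],[0.045,0.09,0]],"delta_rot":[[0,0,-0.001],[0,0,-0.002],[0,0,-0.003],[0,0,-0.004],[0,0,-0.006],[0,0,-0.007],[0,0,-0.008],[0,0,-0.009],[0,0,-0.009],[0,0,-0.009]]}'; python3 - <<'E'
from h import *
c=vision.camera("wrist"); cv2.imwrite(f"pics/f_wrist.png",c["color"][:,:,::-1])
to(560.6,83.5,40.3,-0.063)
E
```

```text
clock: 5.55
position: [533.8, 73.1, 40.4]
eef_rot: [0.001, 0.729, 0.685, 0.001]
contact_force: [1.2, 0.5, -0.4]
grip_width: 9.0
pos [533.7  73.   40.4] J [-0.58  0.55  0.47  2.   -0.39  0.67  0.07] w 8.7 t 5.6
delta_pos [0.0122, 0.0262, 0.0002] rot [0.003, -0.0, 0.0]
```

View pics/f_wrist.png

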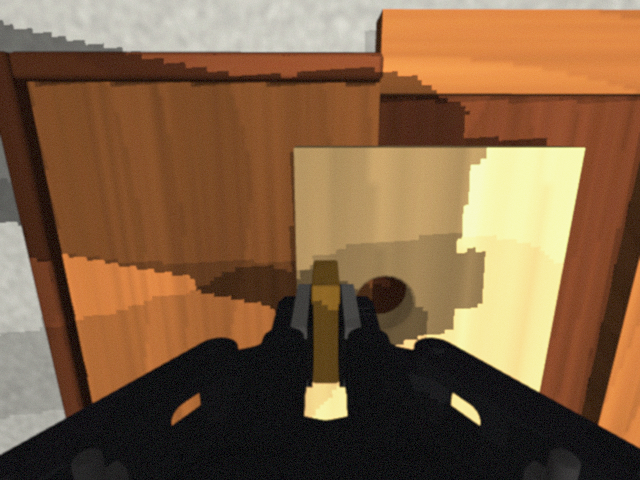

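```bash
python3 -m inch '{"jaw":[0,0,0,0,0,0,0,0,0,0],"delta_pos":[[0.002,0.004,0],[0.004,0.008,0],[0.006,0.013,0],[0.008,0.017,0],[0.01,0.021,0],[0.012,0.025,0],[0.012,0.026,0],[0.012,0.026,0],[0.012,0.026,0],[0.012,0.026,0]],"delta_rot":[[0,0,0],[0,0,0],[0,0,0],[0,0,0],[0,0,0],[0,0,0],[0,0,0],[0,0,0],[0,0,0],[0,0,0]]}'; python3 - <<'E'
from h import *
c=vision.camera("wrist"); cv2.imwrite(f"pics/g_wrist.png",c["color"][:,:,::-1])
cv2.imwrite("pics/g_hole.png",cv2.resize(c["color"][20:340,260:600],None,fx=1.8,fy=1.8,interpolation=cv2.INTER_CUBIC)[:,:,::-1])
to(572.7,84.8,40.3,-0.063)
E
```

```text
clock: 6.43
position: [560.2, 83.6, 40.4]
eef_rot: [0.001, 0.729, 0.685, 0.001]
contact_force: [-1.7, 1.0, 1.2]
grip_width: 8.8
pos [560.2  83.6  40.4] J [-0.58  0.59  0.47  1.93 -0.39  0.71  0.06] w 8.9 t 6.4833
delta_pos [0.002, 0.0124, 0.0001] rot [0.003, -0.0, 0.0]
```

View pics/g_hole.png

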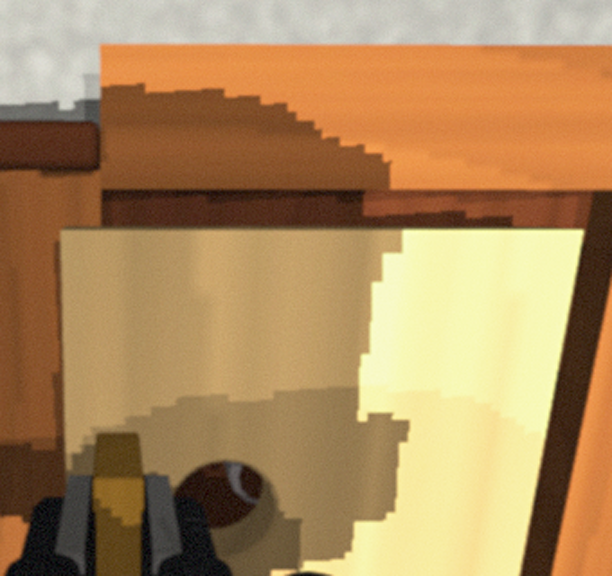

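```bash
python3 -m inch '{"jaw":[0,0,0,0,0,0,0,0,0,0],"delta_pos":[[0,0.002,0],[0.001,0.004,0],[0.001,0.006,0],[0.001,0.008,0],[0.002,0.01,0],[0.002,0.012,0],[0.002,0.0125,0],[0.002,0.0125,0],[0.002,0.0125,0],[0.002,0.0125,0]],"delta_rot":[[0,0,0],[0,0,0],[0,0,0],[0,0,0],[0,0,0],[0,0,0],[0,0,0],[0,0,0],[0,0,0],[0,0,0]]}'; python3 - <<'E'
from h import *
c=vision.camera("wrist"); 
cv2.imwrite("pics/h_hole.png",cv2.resize(c["color"][20:340,260:600],None,fx=1.8,fy=1.8,interpolation=cv2.INTER_CUBIC)[:,:,::-1])
to(572.7,84.8,27,-0.063)
E
```

```text
clock: 7.32
position: [572.7, 84.7, 40.3]
eef_rot: [0.001, 0.729, 0.685, 0.001]
contact_force: [-0.6, 0.5, -4.6]
grip_width: 8.6
pos [572.7  84.8  40.4] J [-0.57  0.6   0.47  1.9  -0.39  0.73  0.06] w 8.3 t 7.3667
delta_pos [-0.0, -0.0, 0.0134] rot [0.002, -0.0, 0.0]
```

View pics/h_hole.png

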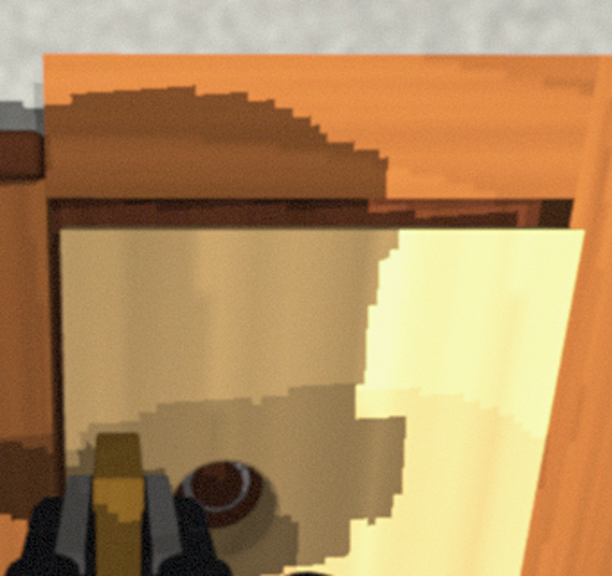

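The pin ring shows inside the hole. I'll lower the plate.

```bash
python3 -m inch '{"jaw":[0,0,0,0,0,0,0,0,0,0],"delta_pos":[[0,0,0.002],[0,0,0.004],[0,0,0.006],[0,0,0.008],[0,0,0.01],[0,0,0.012],[0,0,0.0135],[0,0,0.0135],[0,0,0.0135],[0,0,0.0135]],"delta_rot":[[0,0,0],[0,0,0],[0,0,0],[0,0,0],[0,0,0],[0,0,0],[0,0,0],[0,0,0],[0,0,0],[0,0,0]]}'; python3 - <<'E'
from h import *
print(robot.state()["contact_force"])
c=vision.camera("wrist"); 
cv2.imwrite("pics/i_hole.png",cv2.resize(c["color"][20:340,260:600],None,fx=1.8,fy=1.8,interpolation=cv2.INTER_CUBIC)[:,:,::-1])
E
```

```text
clock: 8.2
position: [572.6, 84.8, 27.4]
eef_rot: [0.001, 0.729, 0.685, 0.001]
contact_force: [-3.8, 1.4, 5.7]
grip_width: 8.6
[-3.78197528  1.41328442  5.66707136]
```

View pics/i_hole.png

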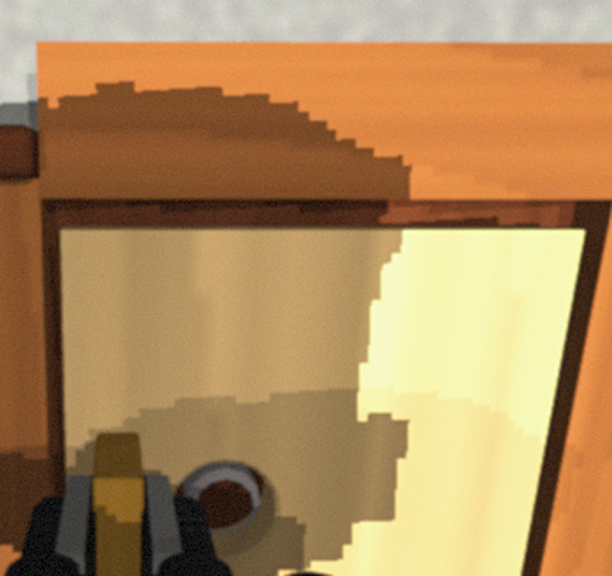

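```bash
python3 -m inch '{"jaw":[0.2,0.4,0.4,0.4,0.4,0.4,0.4,0.4,0.4,0.4],"delta_pos":[[0,0,0],[0,0,0],[0,0,0],[0,0,-0.005],[0,0,-0.03],[0,0,-0.06],[0,0,-0.09],[0,0,-0.12],[0,0,-0.15],[0,0,-0.16]],"delta_rot":[[0,0,0],[0,0,0],[0,0,0],[0,0,0],[0,0,0],[0,0,0],[0,0,0],[0,0,0],[0,0,0],[0,0,0]]}'; python3 - <<'E'
from h import *
c=vision.camera("wrist"); 
cv2.imwrite("pics/j.png",c["color"][:,:,::-1])
to(422,-184.5,200,0.006)
E
```

```text
clock: 9.08
position: [574.3, 84.5, 192.2]
eef_rot: [0.002, 0.729, 0.684, 0.004]
contact_force: [1.5, -0.1, -0.4]
grip_width: 34.1
pos [574.6  84.7 192.3] J [-0.67  0.4   0.58  1.79 -0.26  1.01 -0.05] w 34.2 t 9.1333
delta_pos [-0.2783, -0.1352, -0.0099] rot [0.009, -0.003, -0.069]
```

View pics/j.png

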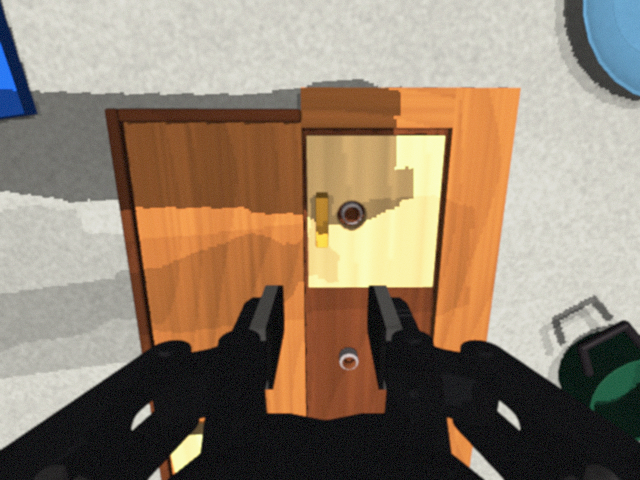

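Plate A is home over the left pin, with the hole ringing the pin at (352,214). Next is plate B.

```bash
python3 -m inch '{"jaw":[0.4,0.4,0.4,0.4,0.4,0.4,0.4,0.4,0.4,0.4],"delta_pos":[[-0.035,-0.017,-0.005],[-0.07,-0.034,-0.01],[-0.105,-0.051,-0.01],[-0.14,-0.068,-0.01],[-0.175,-0.085,-0.01],[-0.21,-0.102,-0.01],[-0.245,-0.119,-0.01],[-0.27,-0.132,-0.01],[-0.278,-0.135,-0.01],[-0.278,-0.135,-0.01]],"delta_rot":[[0,0,-0.007],[0,0,-0.014],[0,0,-0.021],[0.002,0,-0.028],[0.002,0,-0.035],[0.004,0,-0.042],[0.004,0,-0.049],[0.009,-0.003,-0.06],[0.009,-0.003,-0.069],[0.009,-0.003,-0.069]]}'; python3 - <<'E'
from h import *
c=vision.camera("wrist"); 
cv2.imwrite("pics/k.png",c["color"][:,:,::-1])
to(422,-184.5,40,0.006)
E
```

```text
clock: 9.97
position: [420.4, -186.5, 199.7]
eef_rot: [-0.0, 0.707, 0.708, -0.0]
contact_force: [0.3, 0.4, -0.1]
grip_width: 34.5
pos [ 421.6 -184.8  199.7] J [-0.32  0.18  0.72  2.05 -0.15  0.96  0.48] w 34.1 t 10.0167
delta_pos [0.0003, 0.0005, 0.1597] rot [-0.0, -0.0, -0.003]
```

View pics/k.png

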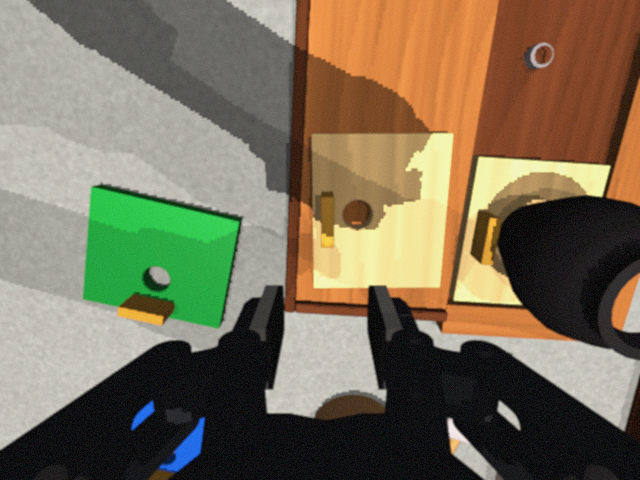

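The tab sits at (327,220), hole at (358,214), middle pin at (540,56). I'll descend.

```bash
python3 -c "
from h import *
c=vision.camera('wrist')
print(ray(c,[(540,55.5)],20.5),ray(c,[(358,213.5)],36),ray(c,[(312,134),(453,133),(440,287),(314,288)],36))
print(robot.state()['position'])"
python3 -m inch '{"jaw":[0.4,0.4,0.4,0.4,0.4,0.4,0.4,0.4,0.4,0.4],"delta_pos":[[0,0.001,0.03],[0,0.001,0.06],[0,0.001,0.09],[0,0.001,0.12],[0,0.001,0.14],[0,0.001,0.155],[0,0.001,0.16],[0,0.001,0.16],[0,0.001,0.16],[0,0.001,0.16]],"delta_rot":[[0,0,-0.003],[0,0,-0.003],[0,0,-0.003],[0,0,-0.003],[0,0,-0.003],[0,0,-0.003],[0,0,-0.003],[0,0,-0.003],[0,0,-0.003],[0,0,-0.003]]}'
python3 -m inch '{"jaw":[0.4,0.3,0.2,0.15,0.1,0,0,0,0,0],"delta_pos":[[0,0,0.001],[0,0,0.001],[0,0,0.001],[0,0,0.001],[0,0,0.001],[0,0,0.001],[0,0,0.001],[0,0,0.001],[0,0,0.001],[0,0,0.001]],"delta_rot":[[0,0,0],[0,0,0],[0,0,0],[0,0,0],[0,0,0],[0,0,0],[0,0,0],[0,0,0],[0,0,0],[0,0,0]]}'; python3 - <<'E'
from h import *
c=vision.camera("wrist"); cv2.imwrite(f"pics/l_wrist.png",c["color"][:,:,::-1])
to(422,-184.5,40,-0.063)
E
```

```text
[[587.41853108 -61.5558608   20.5       ]] [[ 448.21700042 -183.88204973   36.        ]] [[ 410.66657948 -120.46835687   36.        ]
 [ 520.52346577 -119.44130938   36.        ]
 [ 521.74664168 -249.62524838   36.        ]
 [ 411.45571465 -250.83562124   36.        ]]
[ 422.2389405  -183.73580506  199.70287647]
clock: 10.9
position: [424.0, -183.5, 40.5]
eef_rot: [0.0, 0.704, 0.71, 0.0]
contact_force: [-0.4, -0.5, -0.4]
grip_width: 33.8
clock: 11.73
position: [424.0, -183.5, 39.9]
eef_rot: [0.0, 0.704, 0.71, 0.001]
contact_force: [-1.8, 0.8, 7.5]
grip_width: 8.9
pos [ 423.9 -183.5   39.9] J [-0.14  0.47  0.55  2.19 -0.44  0.6   0.75] w 8.4 t 11.7833
delta_pos [-0.001, -0.0019, -0.0001] rot [0.001, -0.001, 0.071]
```

View pics/l_wrist.png

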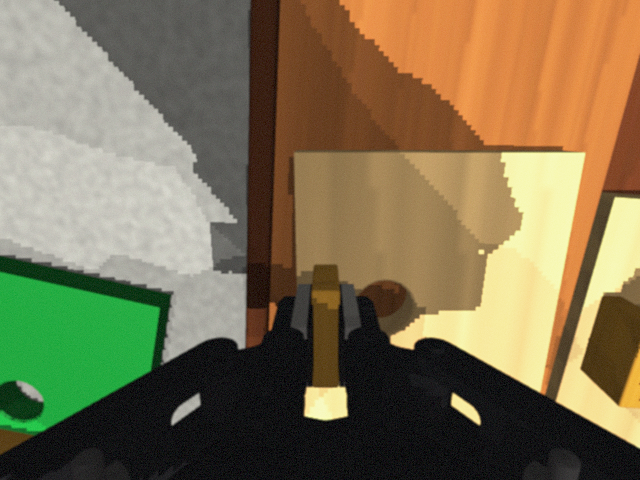

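```bash
python3 -c "
from h import *
to(432.6,-50.3,39.9,-0.063)"
```

```text
pos [ 423.9 -183.5   39.9] J [-0.14  0.47  0.55  2.19 -0.44  0.6   0.75] w 8.4 t 11.7833
delta_pos [0.1331, 0.0098, 0.0001] rot [0.001, -0.001, 0.071]
```

```bash
python3 -m inch '{"jaw":[0,0,0,0,0,0,0,0,0,0],"delta_pos":[[0.004,0.001,0],[0.018,0.002,0],[0.034,0.003,0],[0.05,0.004,0],[0.067,0.005,0],[0.085,0.006,0],[0.105,0.008,0],[0.12,0.009,0],[0.133,0.01,0],[0.133,0.01,0]],"delta_rot":[[0,0,0.01],[0,0,0.02],[0,0,0.03],[0,0,0.04],[0,0,0.05],[0,0,0.06],[0,0,0.07],[0,0,0.071],[0,0,0.071],[0,0,0.071]]}'; python3 - <<'E'
from h import *
c=vision.camera("wrist"); cv2.imwrite(f"pics/m_wrist.png",c["color"][:,:,::-1])
to(551.3,-57.7,40,-0.063)
E
```

```text
clock: 12.62
position: [433.0, -47.7, 40.0]
eef_rot: [-0.0, 0.728, 0.686, 0.001]
contact_force: [0.2, -0.3, -1.5]
grip_width: 8.6
pos [432.9 -49.   40. ] J [-0.47  0.44  0.59  2.25 -0.46  0.57  0.4 ] w 8.8 t 12.6667
delta_pos [-0.0016, 0.1187, 0.0001] rot [0.001, -0.001, 0.003]
```

View pics/m_wrist.png

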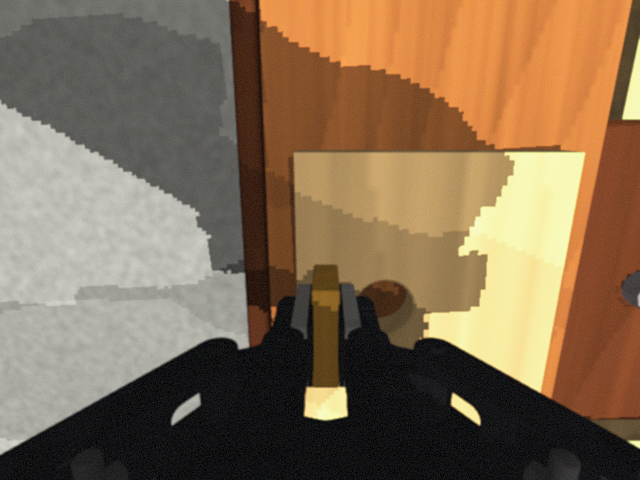

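```bash
python3 -m inch '{"jaw":[0,0,0,0,0,0,0,0,0,0],"delta_pos":[[0,0.006,0],[0,0.02,0],[0,0.034,0],[-0.001,0.048,0],[-0.001,0.062,0],[-0.001,0.076,0],[-0.001,0.09,0],[-0.0015,0.104,0],[-0.0015,0.115,0],[-0.0015,0.1185,0]],"delta_rot":[[0,0,0.003],[0,0,0.003],[0,0,0.003],[0,0,0.003],[0,0,0.003],[0,0,0.003],[0,0,0.003],[0,0,0.003],[0,0,0.003],[0,0,0.003]]}'; python3 - <<'E'
from h import *
c=vision.camera("wrist"); 
cv2.imwrite("pics/n_hole.png",cv2.resize(c["color"][20:340,260:600],None,fx=1.8,fy=1.8,interpolation=cv2.INTER_CUBIC)[:,:,::-1])
to(563.3,-58.5,40,-0.063)
E
```

```text
clock: 13.5
position: [552.5, -59.0, 40.0]
eef_rot: [0.0, 0.729, 0.684, 0.001]
contact_force: [-1.3, -0.7, 2.2]
grip_width: 8.6
pos [552.2 -59.   40. ] J [-0.4   0.59  0.57  1.97 -0.48  0.72  0.39] w 9.0 t 13.55
delta_pos [0.0012, 0.011, -0.0] rot [0.002, -0.0, -0.001]
```

View pics/n_hole.png

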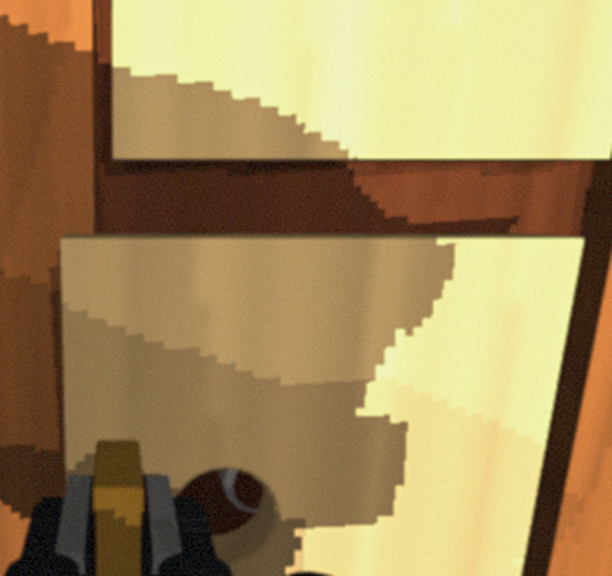

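```bash
python3 -m inch '{"jaw":[0,0,0,0,0,0,0,0,0,0],"delta_pos":[[0,0.002,0],[0.001,0.004,0],[0.001,0.006,0],[0.001,0.008,0],[0.001,0.01,0],[0.001,0.011,0],[0.001,0.011,0],[0.001,0.011,0],[0.001,0.011,0],[0.001,0.011,0]],"delta_rot":[[0,0,0],[0,0,0],[0,0,0],[0,0,0],[0,0,0],[0,0,0],[0,0,0],[0,0,0],[0,0,0],[0,0,0]]}'; python3 - <<'E'
from h import *
c=vision.camera("wrist"); 
cv2.imwrite("pics/o_hole.png",cv2.resize(c["color"][20:340,260:600],None,fx=1.8,fy=1.8,interpolation=cv2.INTER_CUBIC)[:,:,::-1])
to(563.3,-58.5,26.8,-0.063)
E
```

```text
clock: 14.38
position: [563.1, -58.6, 39.9]
eef_rot: [0.0, 0.729, 0.684, 0.001]
contact_force: [0.4, -0.3, -4.2]
grip_width: 8.6
pos [563.1 -58.7  39.9] J [-0.4   0.61  0.57  1.94 -0.48  0.73  0.39] w 9.0 t 14.4333
delta_pos [0.0002, 0.0001, 0.0131] rot [0.001, -0.0, -0.001]
```

View pics/o_hole.png

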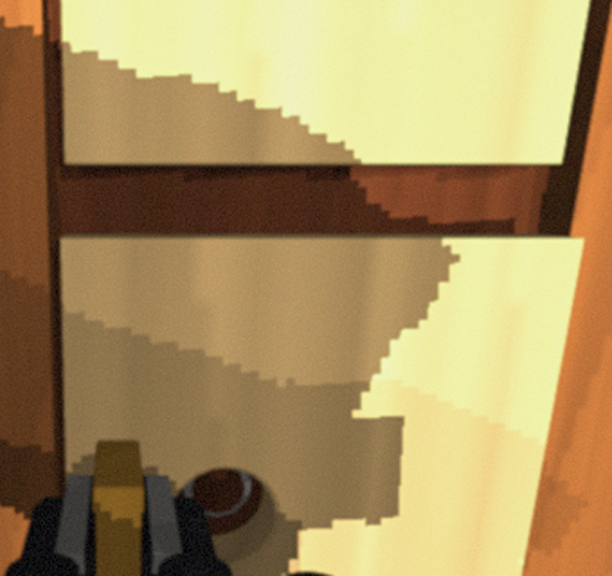

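```bash
python3 -m inch '{"jaw":[0,0,0,0,0,0,0,0,0,0],"delta_pos":[[0,0,0.002],[0,0,0.004],[0,0,0.006],[0,0,0.008],[0,0,0.01],[0,0,0.012],[0,0,0.013],[0,0,0.013],[0,0,0.013],[0,0,0.013]],"delta_rot":[[0,0,0],[0,0,0],[0,0,0],[0,0,0],[0,0,0],[0,0,0],[0,0,0],[0,0,0],[0,0,0],[0,0,0]]}'
python3 -m inch '{"jaw":[0.2,0.4,0.4,0.4,0.4,0.4,0.4,0.4,0.4,0.4],"delta_pos":[[0,0,0],[0,0,0],[0,0,0],[0,0,-0.005],[0,0,-0.03],[0,0,-0.06],[0,0,-0.09],[0,0,-0.12],[0,0,-0.15],[0,0,-0.18]],"delta_rot":[[0,0,0],[0,0,0],[0,0,0],[0,0,0],[0,0,0],[0,0,0],[0,0,0],[0,0,0],[0,0,0],[0,0,0]]}'; python3 - <<'E'
from h import *
c=vision.camera("wrist"); 
cv2.imwrite("pics/p.png",c["color"][:,:,::-1])
c=vision.camera("top"); 
cv2.imwrite("pics/p_top.png",c["color"][:,:,::-1])
E
```

```text
clock: 15.27
position: [563.2, -58.7, 27.0]
eef_rot: [0.0, 0.729, 0.684, 0.001]
contact_force: [-0.3, 0.5, -0.5]
grip_width: 8.3
clock: 16.1
position: [562.7, -58.9, 208.9]
eef_rot: [0.001, 0.73, 0.684, 0.001]
contact_force: [0.5, -0.1, 0.0]
grip_width: 34.4
```

View pics/p.png

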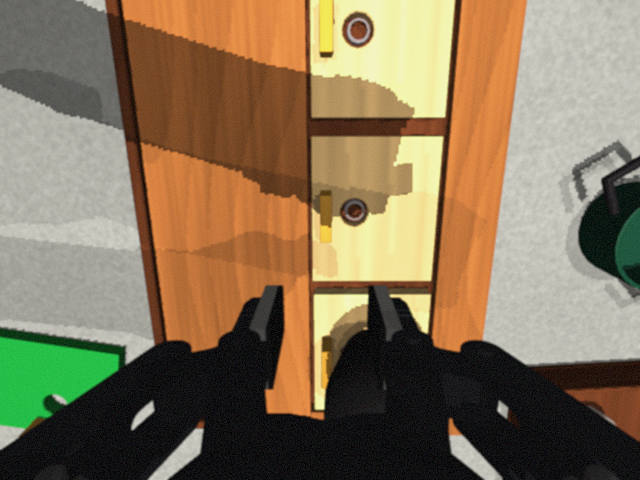

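View pics/p_top.png

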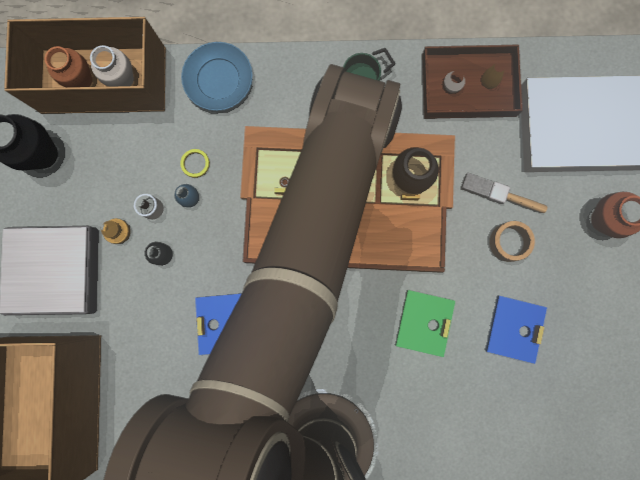

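Both plates are home, each hole concentric on its pin, at (357,28) and (354,210). Now the jars.

```bash
python3 - <<'E'
from h import *
c=vision.camera("top")
for n,u,v,h in (("white rim",276,174,56),("white stem",280,172,84),("blue stem",462,110,84),("terra stem",82,283,84),("terra base",132,305,15),("black stem",320,412,84)):
    print(n,ray(c,[(90+u/5-.4,170+v/5-.4)],h).round(1))
cv2.imwrite("pics/q_jars.png",cv2.resize(c["color"][170:280,90:210],None,fx=5,fy=5,interpolation=cv2.INTER_CUBIC)[:,:,::-1])
to(500,390,260,0.6)
E
```

```text
white rim [[543.4 393.6  56. ]]
white stem [[538.9 381.5  84. ]]
blue stem [[565.2 301.6  84. ]]
terra stem [[491.2 467.8  84. ]]
terra base [[490.6 474.7  15. ]]
black stem [[432.7 362.2  84. ]]
pos [564.3 -59.  209.7] J [-0.53  0.39  0.72  1.81 -0.29  1.05  0.24] w 33.6 t 16.25
delta_pos [0.444, -0.0927, -0.0502] rot [0.007, 0.001, -0.664]
```

View pics/q_jars.png

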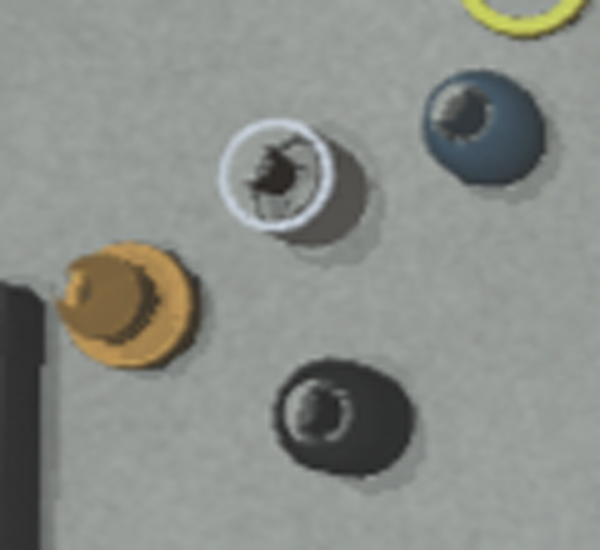

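```bash
python3 -m inch '{"jaw":[0.45,0.45,0.45,0.45,0.45,0.45,0.45,0.45,0.45,0.45],"delta_pos":[[0.038,0,-0.02],[0.076,0,-0.03],[0.114,0,-0.04],[0.152,0,-0.05],[0.19,0,-0.05],[0.228,0,-0.05],[0.266,-0.01,-0.05],[0.304,-0.02,-0.05],[0.342,-0.02,-0.05],[0.37,-0.02,-0.05]],"delta_rot":[[0,0,0],[0,0,0],[0,0,0],[0,0,0],[0,0,0],[0,0,0],[0,0,0],[0,0,0],[0,0,0],[0,0,0]]}'; python3 - <<'E'
from h import *
to(565,303,140,-0.063)
c=vision.camera("wrist"); 
cv2.imwrite("pics/r.png",c["color"][:,:,::-1])
c=vision.camera("top"); 
cv2.imwrite("pics/r_top.png",c["color"][:,:,::-1])
E
```

```text
clock: 17.08
position: [565.9, 315.7, 258.6]
eef_rot: [0.001, 0.728, 0.685, 0.002]
contact_force: [0.0, 1.2, 0.0]
grip_width: 38.5
pos [565.9 315.7 258.6] J [-1.02  0.48  0.64  1.54 -0.3   1.22 -0.39] w 38.5 t 17.0833
delta_pos [-0.0129, -0.0007, 0.1186] rot [0.004, -0.002, 0.002]
```

View pics/r.png

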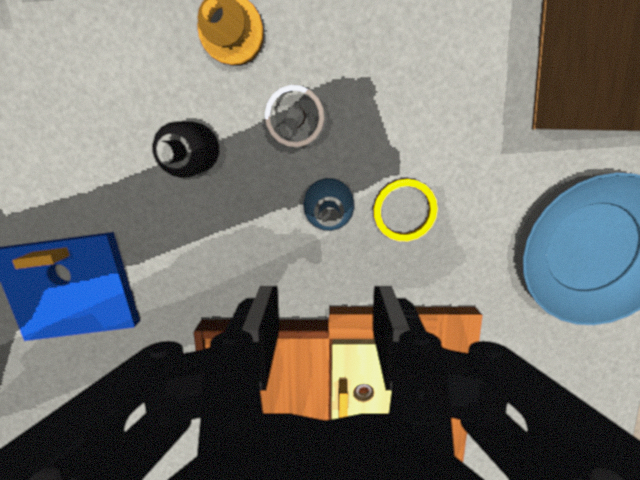

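View pics/r_top.png

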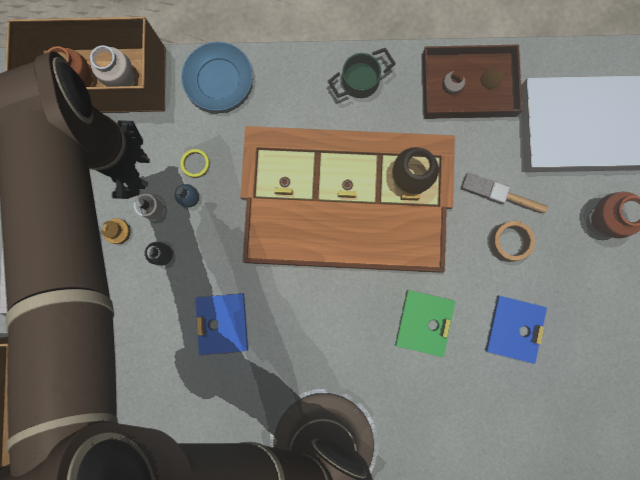

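```bash
python3 - <<'E'
from h import *
c=vision.camera("wrist")
for n,p,h in (("blue",(329,211),84),("blue body",(329,203),30),("white",(290,122),84),("white rim",(295,117),56),("black",(168,149),84),("terra",(214,10),84),("terra foot",(232,35),8)): print(n,ray(c,[p],h).round(1))
cv2.imwrite("pics/r2.png",cv2.resize(c["color"][0:240,140:380],None,fx=2.5,fy=2.5,interpolation=cv2.INTER_CUBIC)[:,:,::-1])
z=cloud(c)
for n,(u,v) in dict(blue=(329,211),white=(290,122),black=(168,149),terra=(214,10)).items(): print(n,z[v-2:v+3,u-2:u+3].reshape(-1,3)[:, :].mean(0).round(1))
E
```

```text
blue [[568.9 319.2  84. ]]
blue body [[569.5 315.3  30. ]]
white [[541.8 393.5  84. ]]
white rim [[544.1 397.7  56. ]]
black [[441.1 378.1  84. ]]
terra [[492.2 475.7  84. ]]
terra foot [[487.8 474.8   8. ]]
blue [569.  308.3  35.4]
white [5.347e+02 3.945e+02 2.000e-01]
black [411.5 375.3  10.5]
terra [478.5 491.2  26.8]
```

View pics/r2.png

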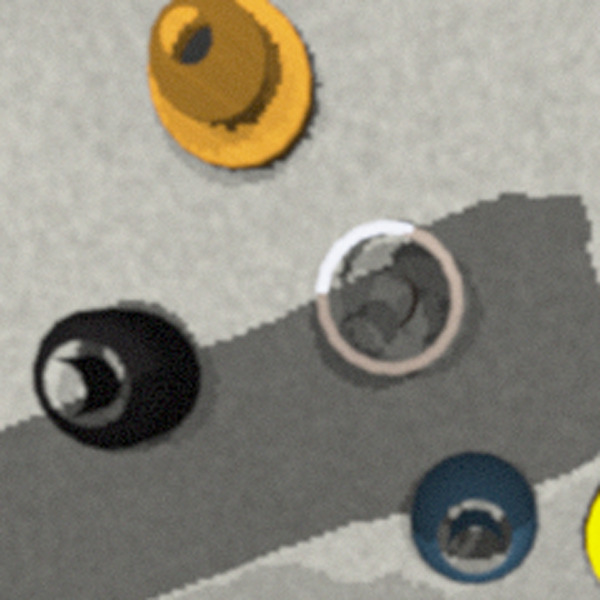

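```bash
python3 - <<'E'
from h import *
a=cv2.imread("pics/d_scene.png")
cv2.imwrite("pics/s.png",cv2.resize(a[320:450,350:530],None,fx=4.4,fy=4.4,interpolation=cv2.INTER_CUBIC))
c=vision.camera("top"); z=cloud(c)
E
```

```text
(no output)
```

View pics/s.png

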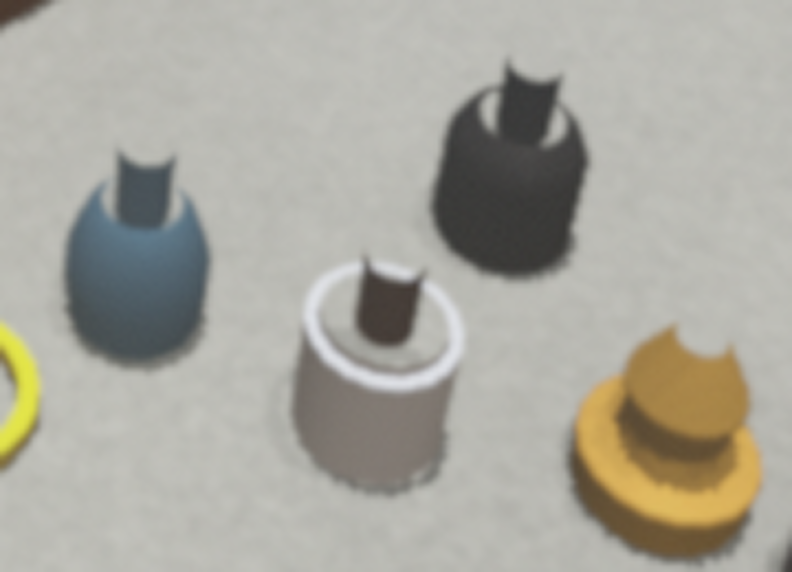

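The jar meshes are open-topped, so I'm locating the jars by their bodies. Blue comes out near (569,314), and I'm nearly above it, so I'll go partway down and check.

```bash
python3 -m inch '{"jaw":[0.55,0.55,0.55,0.55,0.55,0.55,0.55,0.55,0.55,0.55],"delta_pos":[[0,0.003,0.02],[0,0.003,0.05],[-0.001,0.003,0.08],[-0.001,0.003,0.11],[-0.001,0.003,0.13],[-0.001,0.003,0.145],[-0.001,0.003,0.15],[-0.001,0.003,0.15],[-0.001,0.003,0.15],[-0.001,0.003,0.15]],"delta_rot":[[0,0,0],[0,0,0],[0,0,0],[0,0,0],[0,0,0],[0,0,0],[0,0,0],[0,0,0],[0,0,0],[0,0,0]]}'; python3 - <<'E'
from h import *
to(569,314,62,-0.063)
c=vision.camera("wrist"); 
cv2.imwrite("pics/t.png",c["color"][:,:,::-1])
E
```

```text
clock: 18.12
position: [571.7, 310.1, 109.9]
eef_rot: [0.002, 0.729, 0.684, 0.002]
contact_force: [-0.2, 0.5, 0.3]
grip_width: 46.9
pos [571.7 310.1 109.9] J [-0.96  0.62  0.57  1.68 -0.4   0.95 -0.3 ] w 46.9 t 18.1167
delta_pos [0.0037, -0.0033, 0.0479] rot [0.007, -0.0, -0.001]
```

View pics/t.png

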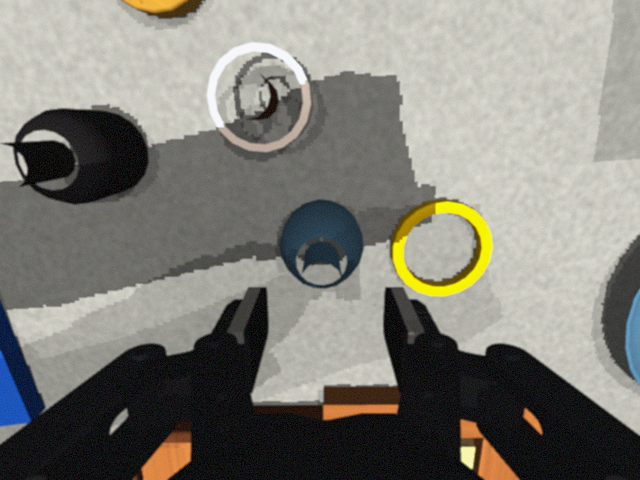

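```bash
python3 - <<'E'
from h import *
c=vision.camera("wrist")
for n,p,h in (("blue neck",(321.5,265),56),("blue foot",(321,241),15),("white rim",(259.5,98),56),("black neck",(47,159),56)): print(n,ray(c,[p],h).round(1))
print(proj(c,[[569,313,0],[569,313,56],[569,313,84]]).round(0))
E
```

```text
blue neck [[569.3 307.6  56. ]]
blue foot [[569.  308.9  15. ]]
white rim [[544.9 396.2  56. ]]
black neck [[434.3 374.1  56. ]]
[[321. 229.]
 [320. 256.]
 [320. 275.]]
```

```bash
python3 -c "
from h import *
to(569.2,308.3,60,-0.063)"
```

```text
pos [571.5 310.6 109.8] J [-0.96  0.62  0.57  1.68 -0.4   0.95 -0.3 ] w 47.2 t 18.2167
delta_pos [-0.0024, -0.0024, 0.0498] rot [0.007, -0.001, 0.0]
```

```bash
python3 -m inch '{"jaw":[0.55,0.55,0.55,0.55,0.55,0.55,0.55,0.55,0.55,0.55],"delta_pos":[[-0.002,-0.002,0.01],[-0.002,-0.002,0.02],[-0.002,-0.002,0.03],[-0.002,-0.002,0.04],[-0.002,-0.002,0.048],[-0.002,-0.002,0.05],[-0.002,-0.002,0.05],[-0.002,-0.002,0.05],[-0.002,-0.002,0.05],[-0.002,-0.002,0.05]],"delta_rot":[[0.007,0,0],[0.007,0,0],[0.007,0,0],[0.007,0,0],[0.007,0,0],[0.007,0,0],[0.007,0,0],[0.007,0,0],[0.007,0,0],[0.007,0,0]]}'
python3 - <<'E'
from h import *
c=vision.camera("wrist"); 
cv2.imwrite("pics/u.png",c["color"][:,:,::-1])
c=vision.camera("scene"); 
cv2.imwrite("pics/u_s.png",c["color"][:,:,::-1])
E
```

```text
clock: 19.05
position: [570.0, 308.9, 60.4]
eef_rot: [-0.0, 0.729, 0.685, 0.001]
contact_force: [0.6, -0.2, 0.7]
grip_width: 46.9
```

View pics/u.png

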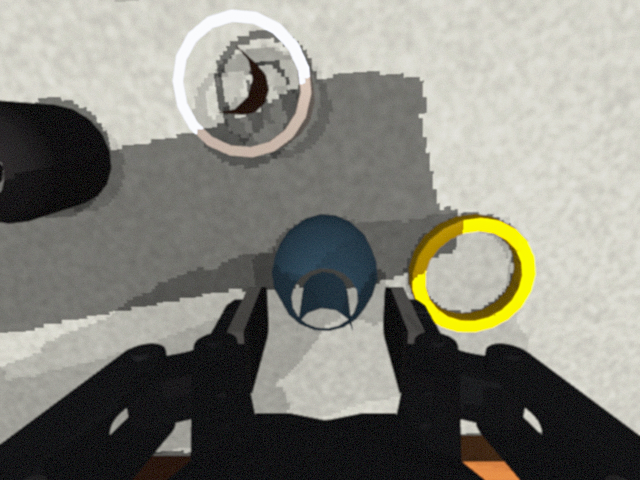

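View pics/u_s.png

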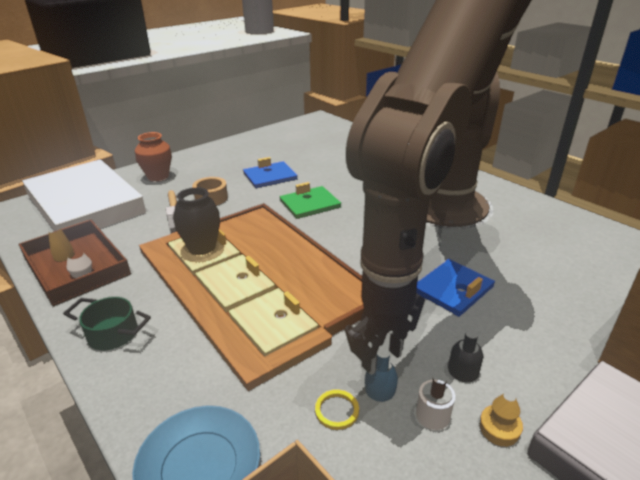

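```bash
python3 - <<'E'
from h import *
c=vision.camera("wrist"); p=robot.state()["position"]; print(p)
X=[[p[0],p[1],z] for z in (56,70,84)]
a=c["color"].copy()
for q in proj(c,X): print(q); cv2.circle(a,tuple(int(v) for v in q),3,(255,0,0),-1)
for h,r in((84,10),(56,10)):
  for k in np.linspace(0,6.28,40):
    q=proj(c,[[569.2+r*np.cos(k),308.9+r*np.sin(k),h]])[0]; cv2.circle(a,tuple(int(v) for v in q),1,(255,255,0),-1)
cv2.imwrite("pics/v.png",cv2.resize(a[190:390,220:430],None,fx=3,fy=3)[:,:,::-1])
E
```

```text
[569.84310908 308.82741202  60.25406884]
[326.08095241 300.19749244]
[326.1785034  316.13592548]
[326.29551179 335.25341907]
```

View pics/v.png

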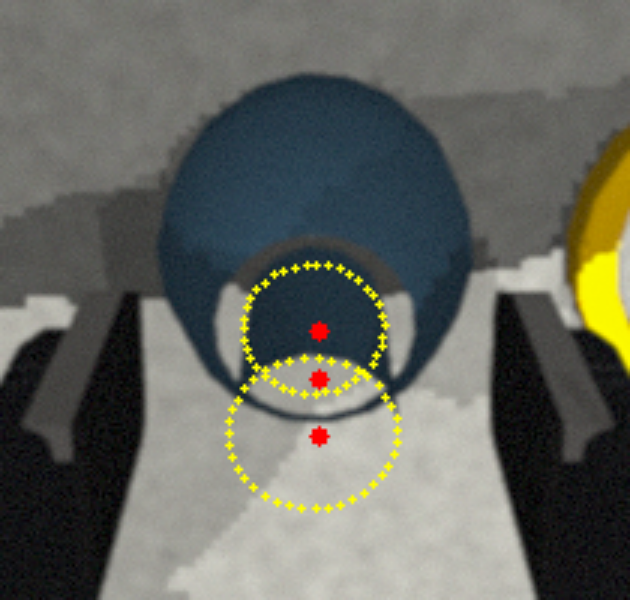

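The stem is centred between the fingers, so I'll grip it.

```bash
python3 -m inch '{"jaw":[0.4,0.3,0.2,0.1,0,0,0,0,0,0],"delta_pos":[[0,0,0],[0,0,0],[0,0,0],[0,0,0],[0,0,0],[0,0,0],[0,0,0],[0,0,0],[0,0,0],[0,0,0]],"delta_rot":[[0,0,0],[0,0,0],[0,0,0],[0,0,0],[0,0,0],[0,0,0],[0,0,0],[0,0,0],[0,0,0],[0,0,0]]}'
python3 -m inch '{"jaw":[0,0,0,0,0,0,0,0,0,0],"delta_pos":[[0,0,-0.01],[0,0,-0.03],[0,0,-0.06],[0,0,-0.09],[0,0,-0.12],[0,0,-0.14],[0,0,-0.15],[0,0,-0.15],[0,0,-0.15],[0,0,-0.15]],"delta_rot":[[0,0,0],[0,0,0],[0,0,0],[0,0,0],[0,0,0],[0,0,0],[0,0,0],[0,0,0],[0,0,0],[0,0,0]]}'
python3 - <<'E'
from h import *
to(635.5,47,210,-0.063)
ex=np.array([.998,-.0635]);ey=np.array([.0635,.998])
for n,pin in (("A",np.array([597.3,83.4])),("B",np.array([588,-61.3]))):
  for y in (33,-33): print(n,y,(pin+38*ex+y*ey).round(1))
c=vision.camera("scene"); 
cv2.imwrite("pics/w_s.png",c["color"][:,:,::-1])
E
```

```text
clock: 20.03
position: [569.8, 309.0, 60.6]
eef_rot: [-0.0, 0.729, 0.685, 0.001]
contact_force: [-2.9, -0.0, 5.1]
grip_width: 17.8
clock: 20.87
position: [568.8, 308.5, 208.7]
eef_rot: [-0.001, 0.729, 0.685, -0.001]
contact_force: [-0.4, 0.3, -3.2]
grip_width: 18.3
pos [568.8 308.5 208.7] J [-0.99  0.52  0.62  1.59 -0.33  1.13 -0.35] w 18.3 t 20.8667
delta_pos [-0.2568, 0.0829, -0.0014] rot [-0.002, 0.0, 0.0]
A 33 [637.3 113.9]
A -33 [633.1  48.1]
B 33 [628.  -30.8]
B -33 [623.8 -96.6]
```

View pics/w_s.png

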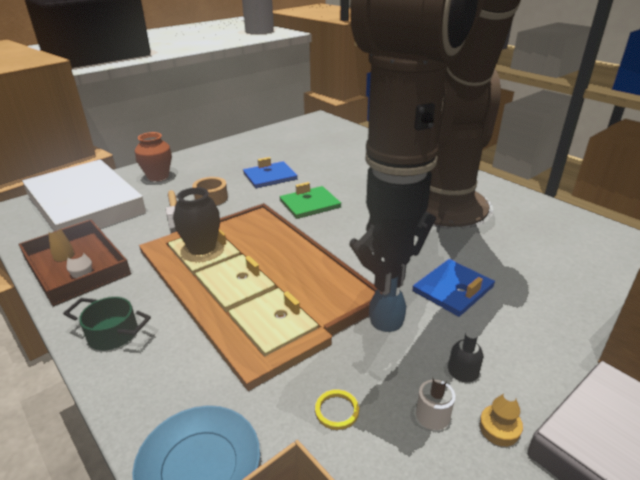

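```bash
python3 -c "
from h import *
to(623.8,-96.6,205,-0.063)"

```

```text
pos [568.8 308.5 208.5] J [-0.99  0.52  0.62  1.59 -0.33  1.13 -0.35] w 17.9 t 20.9167
delta_pos [-0.4008, 0.0803, 0.0036] rot [-0.002, 0.001, 0.0]
```

```bash
python3 -m inch '{"jaw":[0,0,0,0,0,0,0,0,0,0],"delta_pos":[[-0.02,0.004,0],[-0.055,0.011,0],[-0.092,0.018,0],[-0.13,0.026,0],[-0.168,0.033,0],[-0.206,0.041,0],[-0.244,0.048,0],[-0.28,0.056,0],[-0.31,0.063,0],[-0.33,0.067,0]],"delta_rot":[[0,0,0],[0,0,0],[0,0,0],[0,0,0],[0,0,0],[0,0,0],[0,0,0],[0,0,0],[0,0,0],[0,0,0]]}'
python3 -c "
from h import *
to(623.8,-96.6,100,-0.063)"

```

```text
clock: 21.75
position: [614.3, -29.6, 207.4]
eef_rot: [-0.001, 0.73, 0.683, -0.002]
contact_force: [0.5, 0.3, -2.1]
grip_width: 18.3
pos [614.3 -29.6 207.4] J [-0.51  0.48  0.68  1.68 -0.33  1.1   0.2 ] w 18.3 t 21.75
delta_pos [-0.0659, 0.0143, 0.1075] rot [-0.004, 0.003, -0.004]
```

```bash
python3 -m inch '{"jaw":[0,0,0,0,0,0,0,0,0,0],"delta_pos":[[-0.025,0.006,0],[-0.045,0.01,0.01],[-0.06,0.013,0.03],[-0.066,0.014,0.05],[-0.066,0.014,0.07],[-0.066,0.014,0.09],[-0.066,0.014,0.1],[-0.066,0.014,0.107],[-0.066,0.014,0.107],[-0.066,0.014,0.107]],"delta_rot":[[-0.004,0.003,-0.004],[-0.004,0.003,-0.004],[-0.004,0.003,-0.004],[-0.004,0.003,-0.004],[-0.004,0.003,-0.004],[-0.004,0.003,-0.004],[-0.004,0.003,-0.004],[-0.004,0.003,-0.004],[-0.004,0.003,-0.004],[-0.004,0.003,-0.004]]}'
python3 - <<'E'
from h import *
to(623.8,-96.6,83.5,-0.063)
for n in ("wrist","scene"):
    c=vision.camera(n); cv2.imwrite(f"pics/x_{n}.png",c["color"][:,:,::-1])
E
```

```text
clock: 22.58
position: [623.6, -96.7, 100.6]
eef_rot: [-0.0, 0.729, 0.685, -0.0]
contact_force: [0.5, -0.7, -1.4]
grip_width: 18.1
pos [623.6 -96.7 100.6] J [-0.34  0.62  0.61  1.74 -0.43  0.92  0.38] w 18.1 t 22.5833
delta_pos [0.0001, 0.0002, 0.0171] rot [-0.0, -0.0, 0.001]
```

View pics/x_wrist.png

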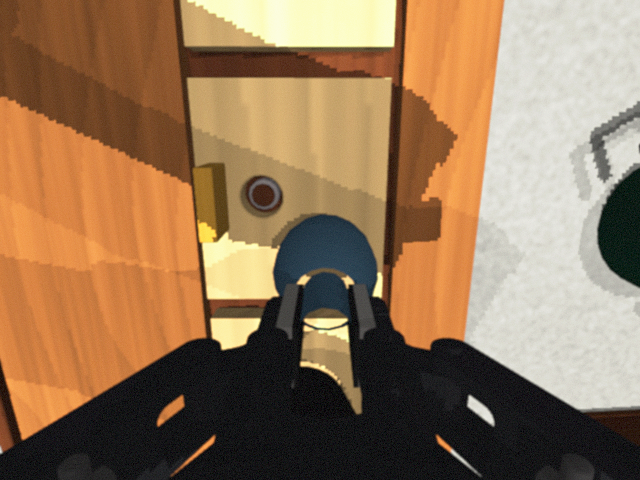

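View pics/x_scene.png

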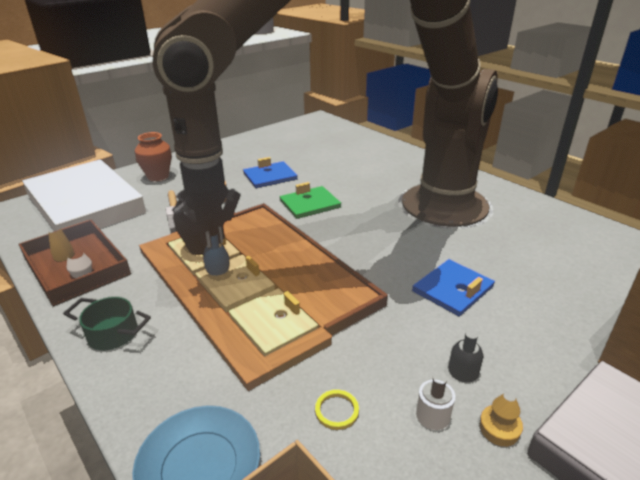

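```bash
python3 -m inch '{"jaw":[0,0,0,0,0,0,0,0,0,0],"delta_pos":[[0,0,0.004],[0,0,0.008],[0,0,0.011],[0,0,0.013],[0,0,0.015],[0,0,0.016],[0,0,0.017],[0,0,0.017],[0,0,0.017],[0,0,0.017]],"delta_rot":[[0,0,0],[0,0,0],[0,0,0],[0,0,0],[0,0,0],[0,0,0],[0,0,0],[0,0,0],[0,0,0],[0,0,0]]}'
python3 -m inch '{"jaw":[0.3,0.5,0.5,0.5,0.5,0.5,0.5,0.5,0.5,0.5],"delta_pos":[[0,0,0],[0,0,0],[0,0,0],[0,0,-0.005],[0,0,-0.025],[0,0,-0.05],[0,0,-0.08],[0,0,-0.11],[0,0,-0.14],[0,0,-0.15]],"delta_rot":[[0,0,0],[0,0,0],[0,0,0],[0,0,0],[0,0,0],[0,0,0],[0,0,0],[0,0,0],[0,0,0],[0,0,0]]}'
python3 - <<'E'
from h import *
to(544.5,394,200,-0.063)
for n in ("wrist","top"):
    c=vision.camera(n); cv2.imwrite(f"pics/y_{n}.png",c["color"][:,:,::-1])
E
```

```text
clock: 23.52
position: [624.3, -96.9, 84.7]
eef_rot: [0.001, 0.729, 0.685, 0.001]
contact_force: [-0.1, 0.0, -2.2]
grip_width: 18.0
clock: 24.35
position: [625.7, -97.8, 240.0]
eef_rot: [0.003, 0.729, 0.684, 0.003]
contact_force: [0.5, -1.5, 1.4]
grip_width: 42.9
pos [625.7 -97.8 240. ] J [-0.4   0.48  0.69  1.61 -0.32  1.17  0.3 ] w 42.9 t 24.35
delta_pos [0.4857, -0.1124, 0.0391] rot [0.008, -0.0, -0.0]
```

View pics/y_wrist.png

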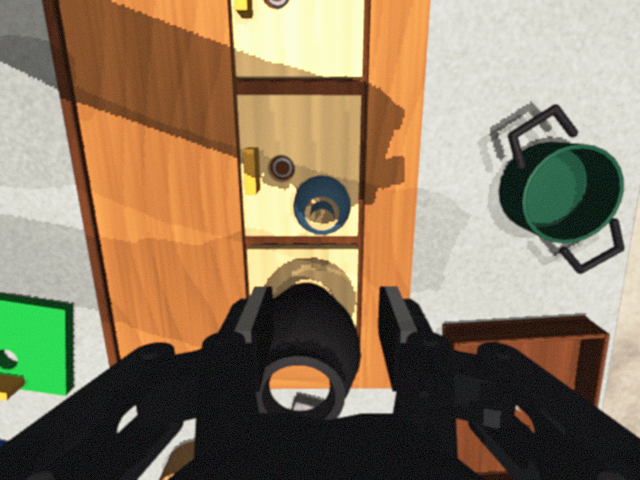

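View pics/y_top.png

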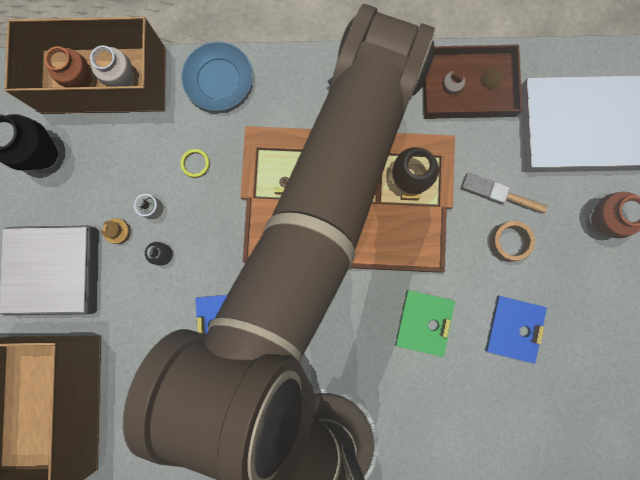

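Blue stands well inside the plate, at (322,205). Next is white.

```bash
python3 -m inch '{"jaw":[0.55,0.55,0.55,0.55,0.55,0.55,0.55,0.55,0.55,0.55],"delta_pos":[[0.035,-0.008,0],[0.074,-0.017,0],[0.113,-0.026,0],[0.152,-0.035,0],[0.191,-0.044,0],[0.23,-0.053,0],[0.269,-0.062,0],[0.308,-0.071,0],[0.346,-0.08,0],[0.38,-0.088,0]],"delta_rot":[[0,0,0],[0,0,0],[0,0,0],[0.002,0,0],[0.004,0,0],[0.006,0,0],[0.008,0,0],[0.008,0,0],[0.008,0,0],[0.008,0,0]]}'
python3 -c "
from h import *
to(544.5,394,110,-0.063)"
```

```text
clock: 25.28
position: [559.3, 290.1, 235.3]
eef_rot: [-0.001, 0.728, 0.685, -0.001]
contact_force: [1.1, 0.6, -0.7]
grip_width: 46.9
pos [559.3 290.1 235.3] J [-0.99  0.47  0.63  1.61 -0.29  1.17 -0.36] w 46.9 t 25.2833
delta_pos [0.1028, -0.0207, 0.1254] rot [-0.004, 0.0, 0.002]
```

```bash
python3 -m inch '{"jaw":[0.55,0.55,0.55,0.55,0.55,0.55,0.55,0.55,0.55,0.55],"delta_pos":[[0.035,-0.008,0],[0.07,-0.014,0.01],[0.095,-0.02,0.03],[0.103,-0.021,0.06],[0.103,-0.021,0.09],[0.103,-0.021,0.115],[0.103,-0.021,0.125],[0.103,-0.021,0.125],[0.103,-0.021,0.125],[0.103,-0.021,0.125]],"delta_rot":[[0,0,0],[0,0,0],[0,0,0],[0,0,0],[0,0,0],[0,0,0],[0,0,0],[0,0,0],[0,0,0],[0,0,0]]}'
python3 - <<'E'
from h import *
to(544.5,394,60,-0.063)
for n in ("wrist",):
    c=vision.camera(n); cv2.imwrite(f"pics/z_{n}.png",c["color"][:,:,::-1])
E
```

```text
clock: 26.12
position: [545.3, 394.3, 111.9]
eef_rot: [-0.001, 0.729, 0.685, -0.0]
contact_force: [-0.5, 0.2, 0.1]
grip_width: 46.9
pos [545.3 394.3 111.9] J [-1.06  0.66  0.55  1.61 -0.39  0.99 -0.44] w 46.9 t 26.1167
delta_pos [-0.0004, -0.0006, 0.0519] rot [-0.002, -0.001, 0.001]
```

View pics/z_wrist.png

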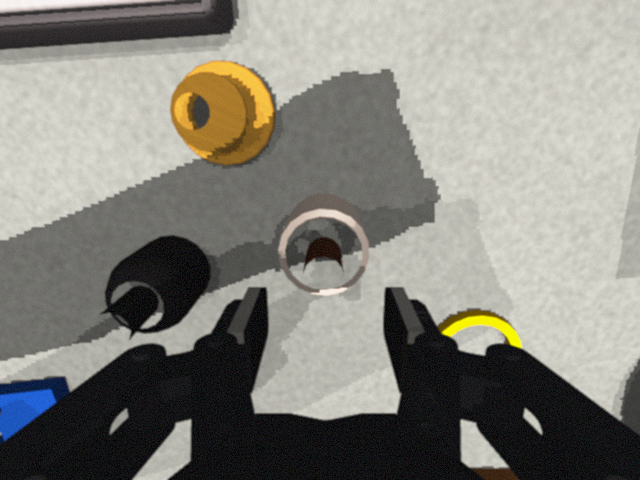

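```bash
python3 - <<'E'
from h import *
c=vision.camera("wrist")
for n,p,h in (("white rim",(323.5,252),56),("white stem base",(323.5,246.5),56),("black neck",(134.5,306),56),("black foot",(172,273),15),("terra foot",(225,113),10)): print(n,ray(c,[p],h).round(1))
E
python3 -m inch '{"jaw":[0.55,0.55,0.55,0.55,0.55,0.55,0.55,0.55,0.55,0.55],"delta_pos":[[0,-0.001,0.01],[0,-0.001,0.02],[0,-0.001,0.03],[0,-0.001,0.04],[0,-0.001,0.048],[0,-0.001,0.051],[0,-0.001,0.051],[0,-0.001,0.051],[0,-0.001,0.051],[0,-0.001,0.051]],"delta_rot":[[0,0,0],[0,0,0],[0,0,0],[0,0,0],[0,0,0],[0,0,0],[0,0,0],[0,0,0],[0,0,0],[0,0,0]]}'
python3 - <<'E'
from h import *
c=vision.camera("wrist"); p=robot.state()["position"]; print(p)
a=c["color"].copy()
for h,r in((84,10),(56,26)):
  for k in np.linspace(0,6.28,40):
    q=proj(c,[[p[0]+r*np.cos(k),p[1]+r*np.sin(k),h]])[0]; cv2.circle(a,tuple(int(v) for v in q),1,(255,255,0) if h==84 else (255,0,0),-1)
cv2.imwrite("pics/z2.png",cv2.resize(a[190:390,220:430],None,fx=3,fy=3)[:,:,::-1])
E
```

```text
white rim [[544.1 398.6  56. ]]
white stem base [[544.3 401.7  56. ]]
black neck [[433.1 372.5  56. ]]
black foot [[439.5 376.1  15. ]]
terra foot [[488.2 476.7  10. ]]
clock: 27.05
position: [544.6, 394.9, 61.8]
eef_rot: [-0.001, 0.728, 0.685, 0.001]
contact_force: [0.2, -0.2, 0.8]
grip_width: 46.9
[544.5148833  394.91770941  61.81826643]
```

View pics/z2.png

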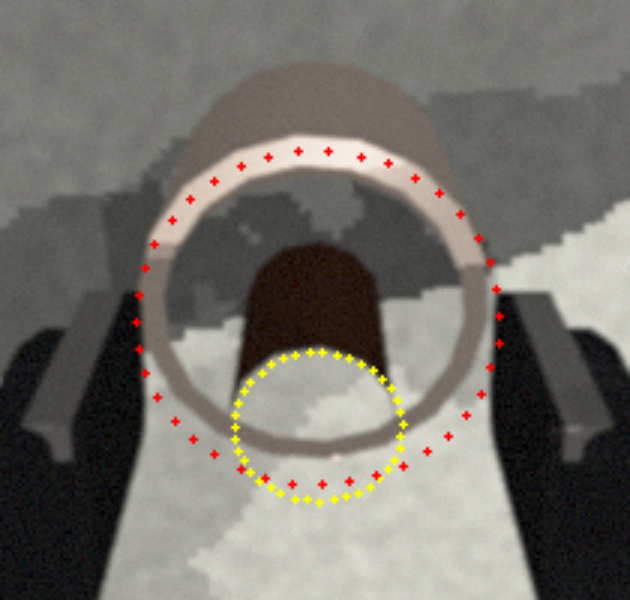

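The stem top coincides with the projected ring, so I'll grip and lift.

```bash
python3 -m inch '{"jaw":[0.4,0.3,0.2,0.1,0,0,0,0,0,0],"delta_pos":[[0,0,0.001],[0,0,0.001],[0,0,0.001],[0,0,0.001],[0,0,0.001],[0,0,0.001],[0,0,0.001],[0,0,0.001],[0,0,0.001],[0,0,0.001]],"delta_rot":[[0,0,0],[0,0,0],[0,0,0],[0,0,0],[0,0,0],[0,0,0],[0,0,0],[0,0,0],[0,0,0],[0,0,0]]}'
python3 -m inch '{"jaw":[0,0,0,0,0,0,0,0,0,0],"delta_pos":[[0,0,-0.01],[0,0,-0.03],[0,0,-0.06],[0,0,-0.09],[-0.02,0.006,-0.12],[-0.05,0.012,-0.14],[-0.08,0.02,-0.15],[-0.11,0.026,-0.15],[-0.14,0.034,-0.15],[-0.17,0.042,-0.15]],"delta_rot":[[0,0,0],[0,0,0],[0,0,0],[0,0,0],[0,0,0],[0,0,0],[0,0,0],[0,0,0],[0,0,0],[0,0,0]]}'
python3 -c "
from h import *
to(628,-30.3,205,-0.063)
"
```

```text
clock: 27.93
position: [544.5, 395.1, 61.2]
eef_rot: [-0.001, 0.728, 0.685, 0.001]
contact_force: [-2.0, -0.7, 5.3]
grip_width: 18.0
clock: 28.77
position: [576.0, 220.8, 211.1]
eef_rot: [-0.001, 0.728, 0.685, 0.001]
contact_force: [1.5, 0.6, -2.4]
grip_width: 18.1
pos [576.  220.8 211.1] J [-0.89  0.46  0.63  1.67 -0.3   1.1  -0.23] w 18.1 t 28.7667
delta_pos [-0.2475, 0.0673, 0.0053] rot [-0.001, -0.003, 0.002]
```

```bash
python3 -m inch '{"jaw":[0,0,0,0,0,0,0,0,0,0],"delta_pos":[[-0.035,0.009,0],[-0.07,0.019,0],[-0.105,0.028,0],[-0.14,0.038,0],[-0.175,0.048,0],[-0.205,0.056,0.005],[-0.23,0.063,0.01],[-0.247,0.067,0.02],[-0.2475,0.067,0.045],[-0.2475,0.067,0.075]],"delta_rot":[[0,0,0],[0,0,0],[0,0,0],[0,0,0],[0,0,0],[0,0,0],[0,0,0],[0,0,0],[0,0,0],[0,0,0]]}'
python3 - <<'E'
from h import *
to(628,-30.3,84.7,-0.063)
c=vision.camera("wrist"); cv2.imwrite(f"pics/aa.png",c["color"][:,:,::-1])
E
```

```text
clock: 29.6
position: [628.9, -33.0, 136.5]
eef_rot: [0.0, 0.73, 0.684, 0.002]
contact_force: [0.8, 0.8, -3.4]
grip_width: 18.3
pos [628.9 -33.  136.5] J [-0.45  0.57  0.62  1.72 -0.39  0.98  0.25] w 18.3 t 29.6
delta_pos [0.0025, -0.0012, 0.0519] rot [0.003, -0.003, -0.002]
```

View pics/aa.png

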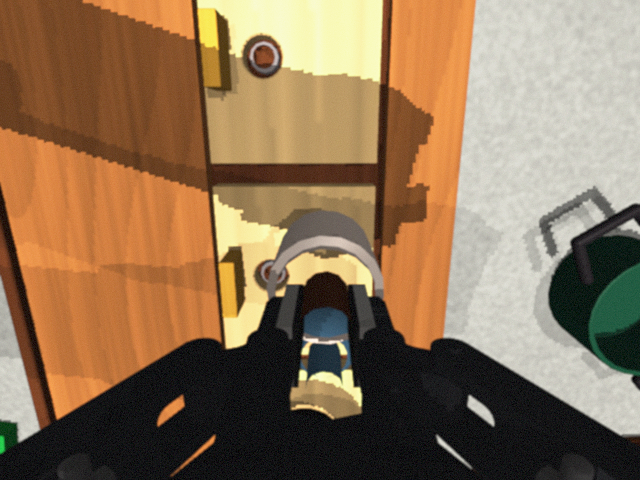

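```bash
python3 -m inch '{"jaw":[0,0,0,0,0,0,0,0,0,0],"delta_pos":[[0.0025,-0.001,0.005],[0.0025,-0.001,0.015],[0.0025,-0.001,0.025],[0.0025,-0.001,0.035],[0.0025,-0.001,0.042],[0.0025,-0.001,0.047],[0.0025,-0.001,0.05],[0.0025,-0.001,0.0515],[0.0025,-0.001,0.0515],[0.0025,-0.001,0.0515]],"delta_rot":[[0.003,-0.003,-0.002],[0.003,-0.003,-0.002],[0.003,-0.003,-0.002],[0.003,-0.003,-0.002],[0.003,-0.003,-0.002],[0.003,-0.003,-0.002],[0.003,-0.003,-0.002],[0.003,-0.003,-0.002],[0.003,-0.003,-0.002],[0.003,-0.003,-0.002]]}'
python3 -m inch '{"jaw":[0.3,0.5,0.5,0.5,0.5,0.5,0.5,0.5,0.5,0.5],"delta_pos":[[0,0,0],[0,0,0],[0,0,0],[0,0,-0.005],[0,0,-0.025],[0,0,-0.05],[0,0,-0.08],[0,0,-0.11],[0,0,-0.14],[0,0,-0.15]],"delta_rot":[[0,0,0],[0,0,0],[0,0,0],[0,0,0],[0,0,0],[0,0,0],[0,0,0],[0,0,0],[0,0,0],[0,0,0]]}'
python3 - <<'E'
from h import *
to(436,374,230,-0.063)
for n in ("wrist","top"):
    c=vision.camera(n); cv2.imwrite(f"pics/ab_{n}.png",c["color"][:,:,::-1])
E
```

```text
clock: 30.48
position: [624.2, -28.3, 84.1]
eef_rot: [-0.004, 0.728, 0.685, -0.002]
contact_force: [-19.6, 2.9, 50.8]
grip_width: 17.8
clock: 31.32
position: [627.1, -29.4, 238.5]
eef_rot: [-0.002, 0.729, 0.685, 0.0]
contact_force: [-0.0, 0.3, 0.0]
grip_width: 42.5
pos [627.1 -29.4 238.5] J [-0.5   0.47  0.68  1.61 -0.31  1.17  0.19] w 42.5 t 31.3167
delta_pos [0.3908, -0.2156, 0.0102] rot [-0.002, -0.003, 0.001]
```

View pics/ab_wrist.png

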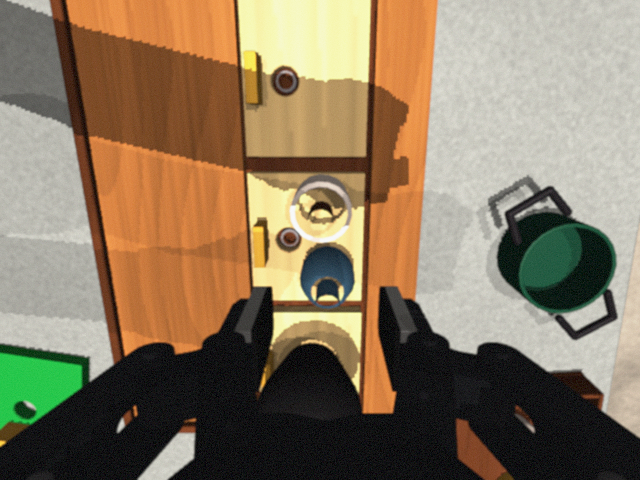

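View pics/ab_top.png

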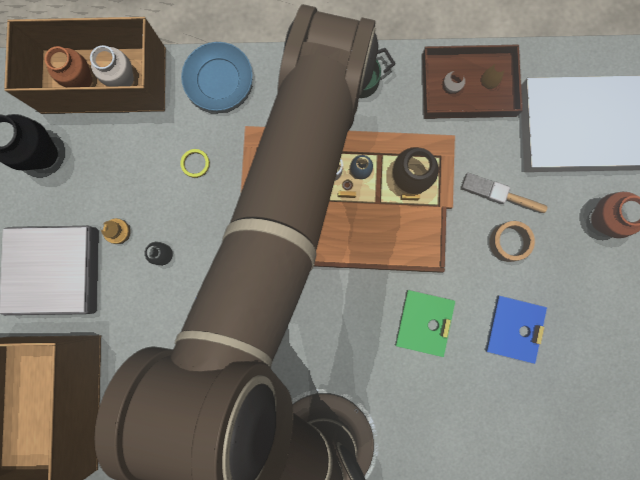

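White is on the plate, but the descent ended at 50 N, so I'll check its pose once the arm is clear. Moving toward black.

```bash
python3 -m inch '{"jaw":[0.55,0.55,0.55,0.55,0.55,0.55,0.55,0.55,0.55,0.55],"delta_pos":[[0.03,-0.016,0],[0.063,-0.034,0],[0.096,-0.052,0],[0.129,-0.071,0],[0.162,-0.09,0],[0.195,-0.108,0],[0.228,-0.126,0],[0.261,-0.144,0],[0.294,-0.162,0],[0.32,-0.177,0]],"delta_rot":[[0,0,0],[0,0,0],[0,0,0],[0,0,0],[0,0,0],[0,0,0],[0,0,0],[0,0,0],[0,0,0],[0,0,0]]}'
python3 - <<'E'
from h import *
to(436,374,115,-0.063)
for n in ("scene","top"):
    c=vision.camera(n); cv2.imwrite(f"pics/ac_{n}.png",c["color"][:,:,::-1])
a=cv2.imread("pics/ac_scene.png"); b=cv2.imread("pics/ac_top.png")
cv2.imwrite("pics/ac.png",np.hstack([cv2.resize(a[170:390,130:350],(400,400),interpolation=cv2.INTER_CUBIC),cv2.resize(b[130:220,240:450],None,fx=1.9,fy=4.4444)[:400]]))
cv2.imwrite("pics/ac2.png",cv2.resize(b[120:280,230:470],None,fx=3.3,fy=3.3,interpolation=cv2.INTER_CUBIC))
cv2.imwrite("pics/ac1.png",cv2.resize(a[160:390,130:390],None,fx=2.5,fy=2.5,interpolation=cv2.INTER_CUBIC))
E
```

```text
clock: 32.25
position: [466.8, 303.9, 235.9]
eef_rot: [-0.003, 0.728, 0.686, -0.001]
contact_force: [0.2, 0.7, -0.6]
grip_width: 47.0
pos [466.8 303.9 235.9] J [-1.13  0.32  0.61  1.79 -0.21  1.1  -0.51] w 47.0 t 32.25
delta_pos [0.0679, -0.0342, 0.1213] rot [-0.006, -0.002, 0.004]
```

View pics/ac1.png

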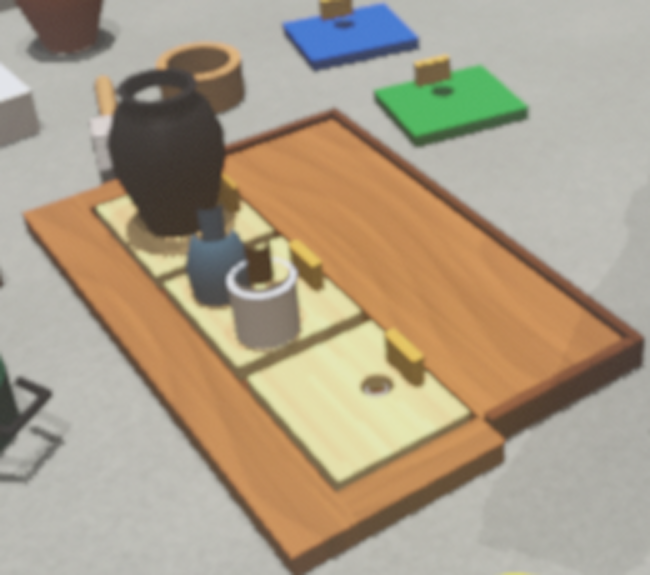

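View pics/ac2.png

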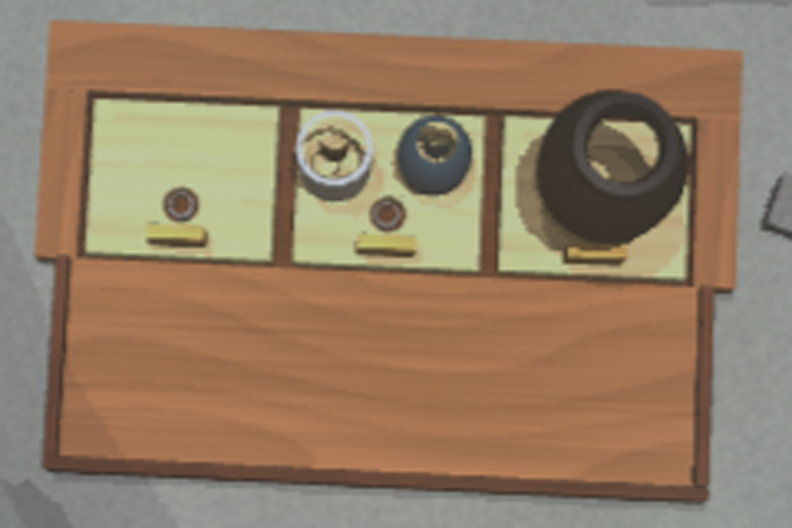

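```bash
python3 - <<'E'
from h import *
c=vision.camera("top")
ex=np.array([.998,-.0635]);ey=np.array([.0635,.998])
pm=ray(c,[(386/3.3+230-.35,214/3.3+120-.35)],20.5)[0,:2]; 
for n,u,v,h in (("white rim",334,150,75),("blue foot-ish",436,160,45),("blue neck",437,140,77)):
    p=ray(c,[(u/3.3+230-.35,v/3.3+120-.35)],h)[0,:2]-pm-18*ex; print(n,p@ex,p@ey)
E
python3 -m inch '{"jaw":[0.55,0.55,0.55,0.55,0.55,0.55,0.55,0.55,0.55,0.55],"delta_pos":[[0.02,-0.01,0],[0.05,-0.025,0.01],[0.067,-0.034,0.03],[0.067,-0.034,0.06],[0.067,-0.034,0.09],[0.067,-0.034,0.115],[0.067,-0.034,0.121],[0.067,-0.034,0.121],[0.067,-0.034,0.121],[0.067,-0.034,0.121]],"delta_rot":[[-0.006,-0.002,0.004],[-0.006,-0.002,0.004],[-0.006,-0.002,0.004],[-0.006,-0.002,0.004],[-0.006,-0.002,0.004],[-0.006,-0.002,0.004],[-0.006,-0.002,0.004],[-0.006,-0.002,0.004],[-0.006,-0.002,0.004],[-0.006,-0.002,0.004]]}'
cat > ring.py <<'E'
from h import *
import sys
c=vision.camera("wrist"); p=robot.state()["position"]; print(p)
a=c["color"].copy()
for h,r in((84,10),(56,10)):
  for k in np.linspace(0,6.28,40):
    q=proj(c,[[p[0]+r*np.cos(k),p[1]+r*np.sin(k),h]])[0]; cv2.circle(a,tuple(int(v) for v in q),1,(255,255,0) if h==84 else (255,0,0),-1)
cv2.imwrite(sys.argv[1],a[:,:,::-1])
E
python3 ring.py pics/ad.png
```

```text
white rim 12.029255803720606 37.72936975814226
blue foot-ish 15.975120914829413 -32.413788981337554
blue neck 21.487948187037524 -31.134761095956712
clock: 33.23
position: [437.2, 372.8, 116.5]
eef_rot: [0.0, 0.728, 0.685, 0.001]
contact_force: [-0.4, 0.4, 0.2]
grip_width: 47.0
[437.16640741 373.09924026 116.6727665 ]
```

View pics/ad.png

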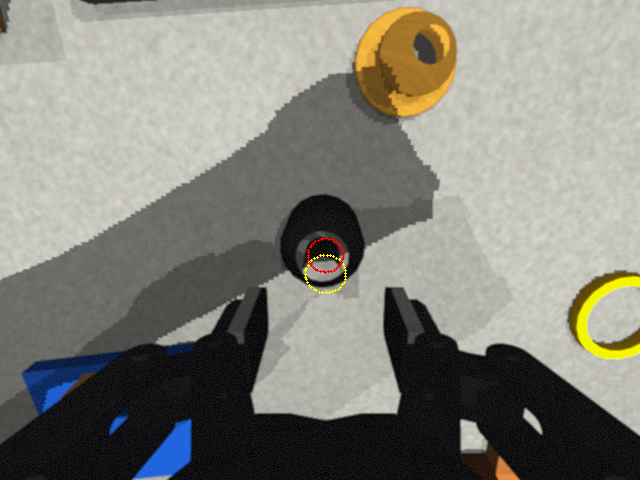

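```bash
python3 -m inch '{"jaw":[0.55,0.55,0.55,0.55,0.55,0.55,0.55,0.55,0.55,0.55],"delta_pos":[[0,-0.001,0.01],[0,-0.001,0.02],[0,-0.001,0.03],[0,-0.001,0.04],[0,-0.001,0.05],[0,-0.001,0.055],[0,-0.001,0.056],[0,-0.001,0.056],[0,-0.001,0.056],[0,-0.001,0.056]],"delta_rot":[[0,0,0],[0,0,0],[0,0,0],[0,0,0],[0,0,0],[0,0,0],[0,0,0],[0,0,0],[0,0,0],[0,0,0]]}'
python3 ring.py pics/ae.png
```

```text
clock: 34.12
position: [436.6, 373.4, 61.1]
eef_rot: [0.0, 0.728, 0.686, 0.001]
contact_force: [-0.3, -0.0, -0.6]
grip_width: 47.0
[436.54928763 373.4295949   61.13231174]
```

View pics/ae.png

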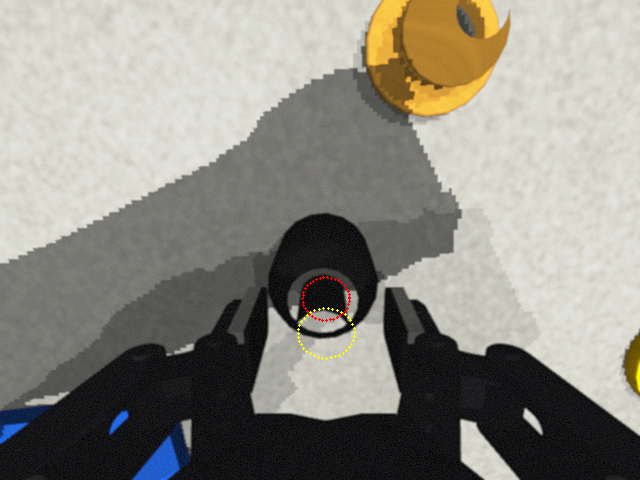

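Aligned. I'll grip black, lift and carry it.

```bash
python3 -m inch '{"jaw":[0.4,0.3,0.2,0.1,0,0,0,0,0,0],"delta_pos":[[0,0,0],[0,0,0],[0,0,0],[0,0,0],[0,0,0],[0,0,0],[0,0,0],[0,0,0],[0,0,0],[0,0,0]],"delta_rot":[[0,0,0],[0,0,0],[0,0,0],[0,0,0],[0,0,0],[0,0,0],[0,0,0],[0,0,0],[0,0,0],[0,0,0]]}'
python3 -m inch '{"jaw":[0,0,0,0,0,0,0,0,0,0],"delta_pos":[[0,0,-0.01],[0,0,-0.03],[0,0,-0.06],[0,0,-0.09],[0,0,-0.115],[-0.01,0.008,-0.135],[-0.03,0.022,-0.15],[-0.055,0.04,-0.15],[-0.08,0.058,-0.15],[-0.095,0.07,-0.15]],"delta_rot":[[0,0,0],[0,0,0],[0,0,0],[0,0,0],[0,0,0],[0,0,0],[0,0,0],[0,0,0],[0,0,0],[0,0,0]]}'
python3 -c "
from h import *
to(633,48.1,205,-0.063)
"
```

```text
clock: 35.0
position: [436.4, 373.7, 61.5]
eef_rot: [-0.0, 0.728, 0.686, 0.001]
contact_force: [-2.1, 0.0, 5.0]
grip_width: 17.8
clock: 35.83
position: [501.8, 270.7, 212.3]
eef_rot: [0.0, 0.729, 0.685, 0.002]
contact_force: [0.8, -1.2, -2.7]
grip_width: 17.8
pos [501.8 270.7 212.3] J [-1.05  0.37  0.61  1.79 -0.24  1.05 -0.41] w 17.8 t 35.8333
delta_pos [-0.2139, 0.1449, 0.0073] rot [0.003, -0.002, 0.0]
```

```bash
python3 -m inch '{"jaw":[0,0,0,0,0,0,0,0,0,0],"delta_pos":[[-0.028,0.019,0],[-0.056,0.038,0],[-0.084,0.057,0],[-0.112,0.076,0],[-0.14,0.095,0],[-0.168,0.114,0],[-0.19,0.129,0.005],[-0.207,0.14,0.005],[-0.214,0.145,0.007],[-0.214,0.145,0.007]],"delta_rot":[[0,0,0],[0,0,0],[0,0,0],[0,0,0],[0,0,0],[0,0,0],[0,0,0],[0,0,0],[0,0,0],[0,0,0]]}'
python3 -c "
from h import *
to(633,48.1,92,-0.063)
"
```

```text
clock: 36.67
position: [633.4, 45.2, 205.1]
eef_rot: [0.001, 0.73, 0.683, 0.001]
contact_force: [-0.7, -0.2, -2.5]
grip_width: 18.2
pos [633.4  45.2 205.1] J [-0.59  0.5   0.63  1.64 -0.33  1.11  0.07] w 18.2 t 36.6667
delta_pos [0.0029, -0.0009, 0.1131] rot [0.003, -0.0, -0.004]
```

```bash
python3 -m inch '{"jaw":[0,0,0,0,0,0,0,0,0,0],"delta_pos":[[0.003,-0.001,0.02],[0.003,-0.001,0.04],[0.003,-0.001,0.06],[0.003,-0.001,0.08],[0.003,-0.001,0.095],[0.003,-0.001,0.105],[0.003,-0.001,0.112],[0.003,-0.001,0.115],[0.003,-0.001,0.115],[0.003,-0.001,0.115]],"delta_rot":[[0.003,0,-0.004],[0.003,0,-0.004],[0.003,0,-0.004],[0.003,0,-0.004],[0.003,0,-0.004],[0.003,0,-0.004],[0.003,0,-0.004],[0.003,0,-0.004],[0.003,0,-0.004],[0.003,0,-0.004]]}'
python3 - <<'E'
from h import *
to(633,48.1,84.5,-0.063)
for n in ("wrist","scene"):
    c=vision.camera(n); cv2.imwrite(f"pics/af_{n}.png",c["color"][:,:,::-1])
a=cv2.imread("pics/af_scene.png");cv2.imwrite("pics/af1.png",cv2.resize(a[160:390,130:390],None,fx=2.5,fy=2.5,interpolation=cv2.INTER_CUBIC))
E
```

```text
clock: 37.5
position: [633.3, 48.5, 90.8]
eef_rot: [0.0, 0.729, 0.685, 0.0]
contact_force: [1.1, 0.4, -3.1]
grip_width: 18.1
pos [633.3  48.5  90.8] J [-0.54  0.63  0.56  1.73 -0.41  0.9   0.14] w 18.1 t 37.5
delta_pos [-0.0004, -0.0003, 0.0063] rot [0.001, -0.0, 0.001]
```

View pics/af1.png

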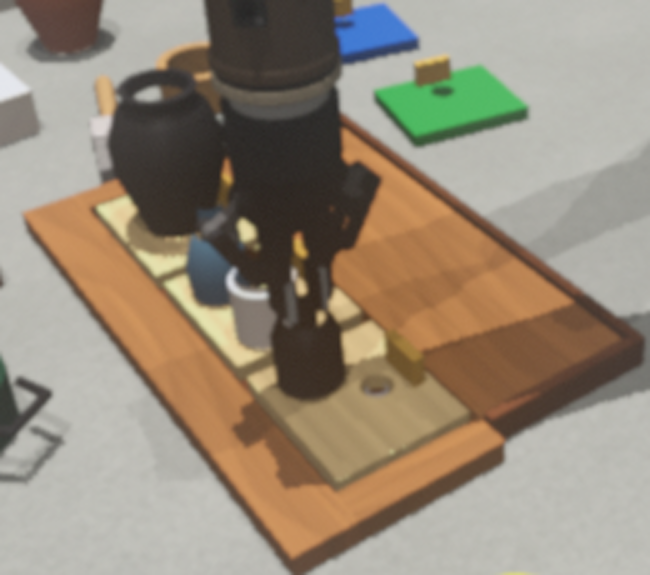

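View pics/af_wrist.png

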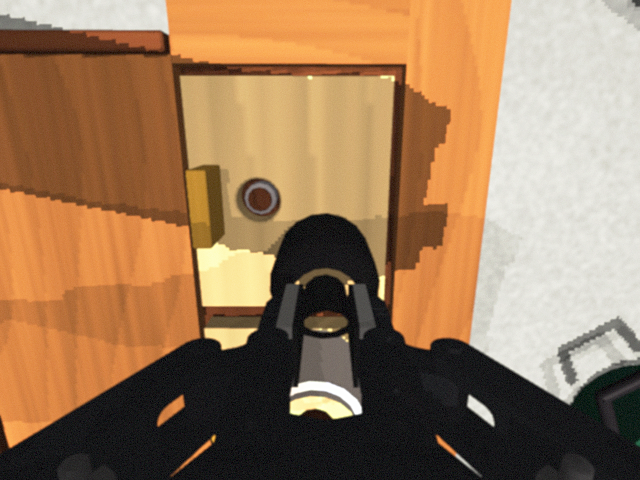

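```bash
python3 -m inch '{"jaw":[0,0,0,0,0,0,0,0,0,0],"delta_pos":[[0,0,0.001],[0,0,0.002],[0,0,0.003],[0,0,0.004],[0,0,0.005],[0,0,0.005],[0,0,0.006],[0,0,0.006],[0,0,0.006],[0,0,0.006]],"delta_rot":[[0,0,0],[0,0,0],[0,0,0],[0,0,0],[0,0,0],[0,0,0],[0,0,0],[0,0,0],[0,0,0],[0,0,0]]}'

```

```text
clock: 38.43
position: [633.5, 48.3, 85.0]
eef_rot: [0.0, 0.729, 0.685, 0.001]
contact_force: [-0.3, 0.1, -2.6]
grip_width: 17.9
```

```bash
python3 -m inch '{"jaw":[0,0.2,0.5,0.5,0.5,0.5,0.5,0.5,0.5,0.5],"delta_pos":[[0,0,0.0007],[0,0,0.0007],[0,0,0.0007],[0,0,0],[0,0,-0.01],[0,0,-0.03],[0,0,-0.06],[0,0,-0.09],[0,0,-0.12],[0,0,-0.14]],"delta_rot":[[0,0,0],[0,0,0],[0,0,0],[0,0,0],[0,0,0],[0,0,0],[0,0,0],[0,0,0],[0,0,0],[0,0,0]]}'
python3 - <<'E'
from h import *
to(489,475,230,-0.063)
for n in ("wrist",):
    c=vision.camera(n); cv2.imwrite(f"pics/ag_{n}.png",c["color"][:,:,::-1])
E
```

```text
clock: 39.27
position: [634.3, 47.8, 229.2]
eef_rot: [0.001, 0.729, 0.684, 0.002]
contact_force: [0.5, 0.4, -0.0]
grip_width: 42.7
pos [634.3  47.8 229.2] J [-0.6   0.48  0.65  1.61 -0.31  1.15  0.06] w 42.7 t 39.2667
delta_pos [0.4172, -0.172, -0.0012] rot [0.005, -0.001, -0.0]
```

View pics/ag_wrist.png

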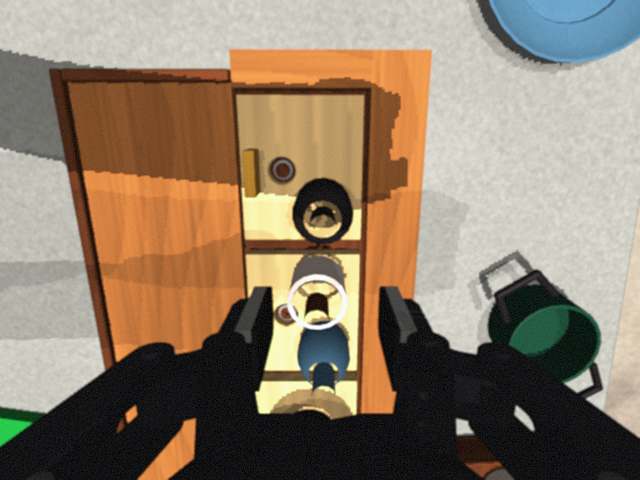

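```bash
python3 -m inch '{"jaw":[0.55,0.55,0.55,0.55,0.55,0.55,0.55,0.55,0.55,0.55],"delta_pos":[[0.033,-0.014,0],[0.067,-0.028,0],[0.102,-0.042,0],[0.137,-0.056,0],[0.172,-0.071,0],[0.207,-0.085,0],[0.242,-0.1,0],[0.277,-0.114,0],[0.312,-0.128,0],[0.345,-0.142,0]],"delta_rot":[[0.005,0,0],[0.005,0,0],[0.005,0,0],[0.005,0,0],[0.005,0,0],[0.005,0,0],[0.005,0,0],[0.005,0,0],[0.005,0,0],[0.005,0,0]]}'
python3 - <<'E'
from h import *
to(489,475,115,-0.063)
c=vision.camera("top");b=c["color"][:,:,::-1]
cv2.imwrite("pics/ah.png",cv2.resize(b[120:280,230:470],None,fx=3.3,fy=3.3,interpolation=cv2.INTER_CUBIC))
E
```

```text
clock: 40.15
position: [515.2, 403.0, 232.9]
eef_rot: [0.001, 0.729, 0.684, 0.003]
contact_force: [0.4, 0.0, 0.6]
grip_width: 47.3
pos [515.2 403.  232.9] J [-1.14  0.5   0.59  1.55 -0.29  1.17 -0.55] w 47.3 t 40.15
delta_pos [0.0698, -0.0312, 0.118] rot [0.005, -0.003, 0.0]
```

View pics/ah.png

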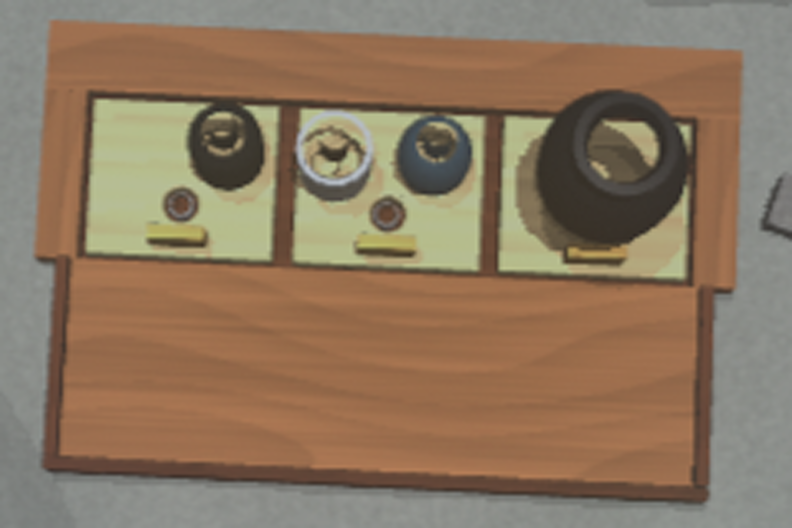

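```bash
python3 -m inch '{"jaw":[0.55,0.55,0.55,0.55,0.55,0.55,0.55,0.55,0.55,0.55],"delta_pos":[[0.03,-0.013,0],[0.06,-0.026,0.01],[0.07,-0.031,0.03],[0.07,-0.031,0.06],[0.07,-0.031,0.09],[0.07,-0.031,0.112],[0.07,-0.031,0.118],[0.07,-0.031,0.118],[0.07,-0.031,0.118],[0.07,-0.031,0.118]],"delta_rot":[[0.005,-0.003,0],[0.005,-0.003,0],[0.005,-0.003,0],[0.005,-0.003,0],[0.005,-0.003,0],[0.005,-0.003,0],[0.005,-0.003,0],[0.005,-0.003,0],[0.005,-0.003,0],[0.005,-0.003,0]]}'
python3 ring.py pics/ai.png
```

```text
clock: 41.03
position: [484.9, 485.2, 116.6]
eef_rot: [-0.003, 0.726, 0.688, 0.002]
contact_force: [-0.3, 0.4, 1.0]
grip_width: 46.8
[484.79834849 485.21821297 116.66869698]
```

View pics/ai.png

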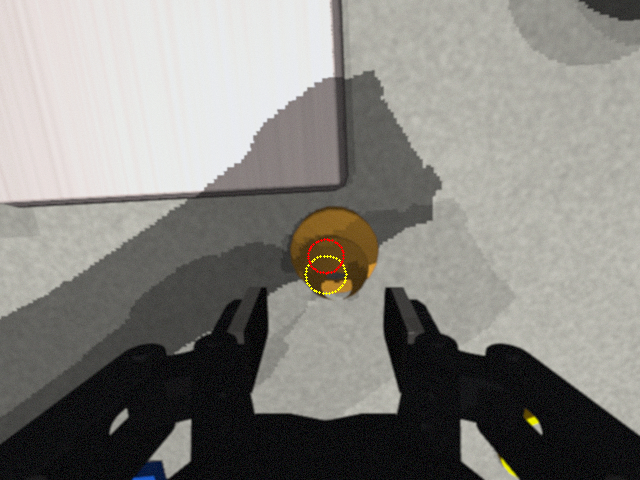

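```bash
python3 - <<'E'
from h import *
c=vision.camera("wrist")
for n,p,h in (("foot outline",(334,250),10),("stem top",(337,288),84)): print(n,ray(c,[p],h).round(1))
print(proj(c,[[488.5,477.5,h] for h in (0,56,84)]))
cv2.imwrite("pics/ai2.png",cv2.resize(c["color"][190:320,260:410],None,fx=4,fy=4,interpolation=cv2.INTER_CUBIC)[:,:,::-1])
to(488.5,478,61,-0.063)
E
```

```text
foot outline [[489.8 473.8  10. ]]
stem top [[489.9 478.   84. ]]
[[331.66675602 240.85586235]
 [333.21587029 269.06034483]
 [334.31806187 289.12777551]]
pos [484.6 485.2 116.5] J [-1.19  0.66  0.52  1.58 -0.38  1.   -0.61] w 47.5 t 41.1333
delta_pos [-0.0074, 0.0043, 0.0554] rot [-0.001, -0.007, 0.009]
```

View pics/ai2.png

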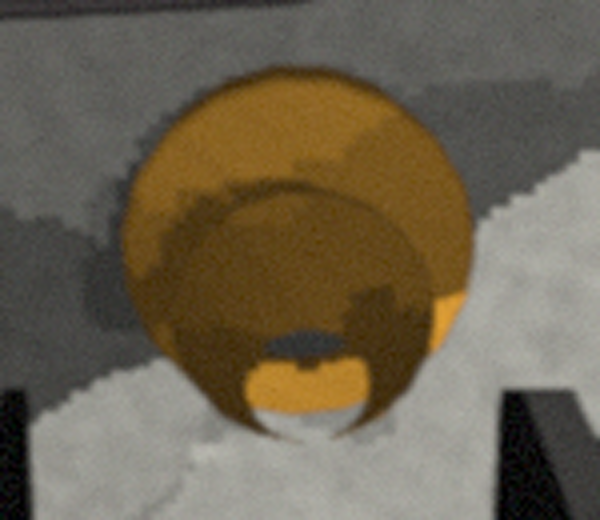

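```bash
python3 -m inch '{"jaw":[0.55,0.55,0.55,0.55,0.55,0.55,0.55,0.55,0.55,0.55],"delta_pos":[[-0.004,0.003,0.003],[-0.008,0.005,0.012],[-0.009,0.005,0.024],[-0.009,0.005,0.036],[-0.009,0.005,0.046],[-0.009,0.005,0.053],[-0.009,0.005,0.055],[-0.009,0.005,0.055],[-0.009,0.005,0.055],[-0.009,0.005,0.055]],"delta_rot":[[0,-0.007,0.009],[0,-0.007,0.009],[0,-0.007,0.009],[0,-0.007,0.009],[0,-0.007,0.009],[0,-0.007,0.009],[0,-0.007,0.009],[0,-0.007,0.009],[0,-0.007,0.009],[0,-0.007,0.009]]}'
python3 ring.py pics/aj.png
```

```text
clock: 41.97
position: [489.4, 476.6, 61.9]
eef_rot: [-0.0, 0.729, 0.685, -0.0]
contact_force: [0.3, 0.2, 0.2]
grip_width: 46.7
[489.45448531 476.63065009  62.05298023]
```

View pics/aj.png

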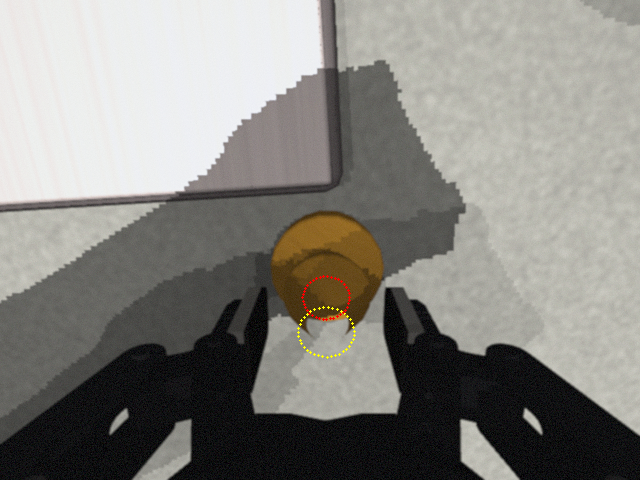

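```bash
python3 -m inch '{"jaw":[0.4,0.3,0.2,0.1,0,0,0,0,0,0],"delta_pos":[[0,0,0],[0,0,0],[0,0,0],[0,0,0],[0,0,0],[0,0,0],[0,0,0],[0,0,0],[0,0,0],[0,0,0]],"delta_rot":[[0,0,0],[0,0,0],[0,0,0],[0,0,0],[0,0,0],[0,0,0],[0,0,0],[0,0,0],[0,0,0],[0,0,0]]}'
python3 -m inch '{"jaw":[0,0,0,0,0,0,0,0,0,0],"delta_pos":[[0,0,-0.01],[0,0,-0.03],[0,0,-0.06],[0,0,-0.09],[0,0,-0.115],[0,0,-0.135],[0,0,-0.15],[0,0,-0.15],[0,0,-0.15],[0,0,-0.15]],"delta_rot":[[0,0,0],[0,0,0],[0,0,0],[0,0,0],[0,0,0],[0,0,0],[0,0,0],[0,0,0],[0,0,0],[0,0,0]]}'
python3 - <<'E'
from h import *
to(637,113.5,205,-0.063)
c=vision.camera("wrist");cv2.imwrite("pics/ak.png",c["color"][:,:,::-1])
E
```

```text
clock: 42.85
position: [490.1, 476.9, 62.9]
eef_rot: [-0.0, 0.729, 0.685, 0.001]
contact_force: [0.1, -0.3, 6.2]
grip_width: 21.9
clock: 43.68
position: [489.0, 476.2, 211.2]
eef_rot: [-0.0, 0.729, 0.685, -0.0]
contact_force: [-1.2, -0.1, -4.2]
grip_width: 21.9
pos [489.  476.2 211.2] J [-1.21  0.57  0.57  1.49 -0.32  1.17 -0.65] w 21.9 t 43.6833
delta_pos [-0.3528, 0.1704, 0.0062] rot [-0.001, 0.0, 0.0]
```

View pics/ak.png

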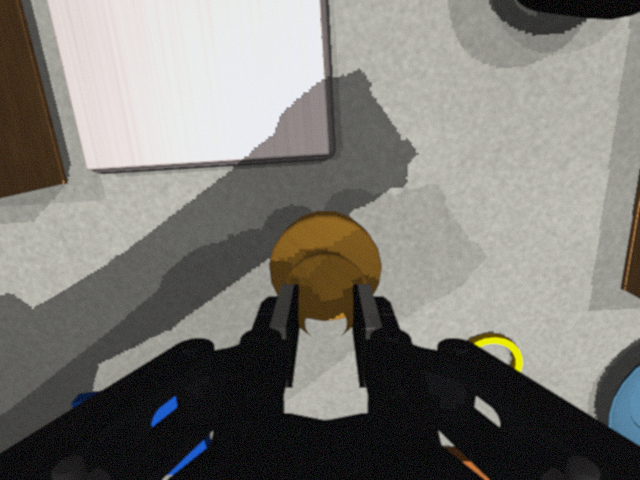

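```bash
python3 -m inch '{"jaw":[0,0,0,0,0,0,0,0,0,0],"delta_pos":[[-0.015,0.007,0],[-0.045,0.022,0],[-0.077,0.037,0],[-0.11,0.053,0],[-0.143,0.069,0],[-0.176,0.085,0],[-0.209,0.101,0],[-0.242,0.117,0],[-0.27,0.13,0],[-0.295,0.142,0]],"delta_rot":[[0,0,0],[0,0,0],[0,0,0],[0,0,0],[0,0,0],[0,0,0],[0,0,0],[0,0,0],[0,0,0],[0,0,0]]}'
python3 -m inch '{"jaw":[0,0,0,0,0,0,0,0,0,0],"delta_pos":[[-0.02,0.01,0],[-0.025,0.012,0],[-0.03,0.015,0],[-0.03,0.015,0],[-0.03,0.015,0],[-0.03,0.015,0],[-0.03,0.015,0],[-0.03,0.015,0],[-0.03,0.015,0],[-0.03,0.015,0]],"delta_rot":[[0,0,0],[0,0,0],[0,0,0],[0,0,0],[0,0,0],[0,0,0],[0,0,0],[0,0,0],[0,0,0],[0,0,0]]}'
python3 -c "
from h import *
to(637.2,112.9,92,-0.063)"
```

```text
clock: 44.57
position: [612.2, 169.1, 209.8]
eef_rot: [-0.0, 0.73, 0.684, -0.002]
contact_force: [0.5, 0.5, -3.9]
grip_width: 21.8
clock: 45.4
position: [625.1, 138.7, 209.9]
eef_rot: [-0.0, 0.729, 0.684, -0.002]
contact_force: [0.1, 1.0, -3.8]
grip_width: 21.5
pos [625.1 138.7 209.9] J [-0.72  0.51  0.62  1.61 -0.31  1.13 -0.09] w 21.5 t 45.4
delta_pos [-0.0247, 0.0141, 0.1179] rot [-0.003, 0.002, -0.001]
```

```bash
python3 -m inch '{"jaw":[0,0,0,0,0,0,0,0,0,0],"delta_pos":[[-0.012,0.007,0],[-0.024,0.014,0.01],[-0.0245,0.014,0.03],[-0.0245,0.014,0.055],[-0.0245,0.014,0.08],[-0.0245,0.014,0.1],[-0.0245,0.014,0.112],[-0.0245,0.014,0.117],[-0.0245,0.014,0.117],[-0.0245,0.014,0.117]],"delta_rot":[[-0.003,0.002,-0.001],[-0.003,0.002,-0.001],[-0.003,0.002,-0.001],[-0.003,0.002,-0.001],[-0.003,0.002,-0.001],[-0.003,0.002,-0.001],[-0.003,0.002,-0.001],[-0.003,0.002,-0.001],[-0.003,0.002,-0.001],[-0.003,0.002,-0.001]]}'
python3 - <<'E'
from h import *
to(637.2,112.9,86,-0.063)
c=vision.camera("wrist");cv2.imwrite("pics/al.png",c["color"][:,:,::-1])
E
```

```text
clock: 46.23
position: [638.0, 112.7, 93.9]
eef_rot: [0.001, 0.729, 0.684, 0.0]
contact_force: [-0.2, -0.6, -2.6]
grip_width: 21.1
pos [638.  112.7  93.9] J [-0.62  0.64  0.55  1.7  -0.4   0.92  0.02] w 21.1 t 46.2333
delta_pos [0.0002, -0.0008, 0.0079] rot [0.002, 0.0, -0.0]
```

View pics/al.png

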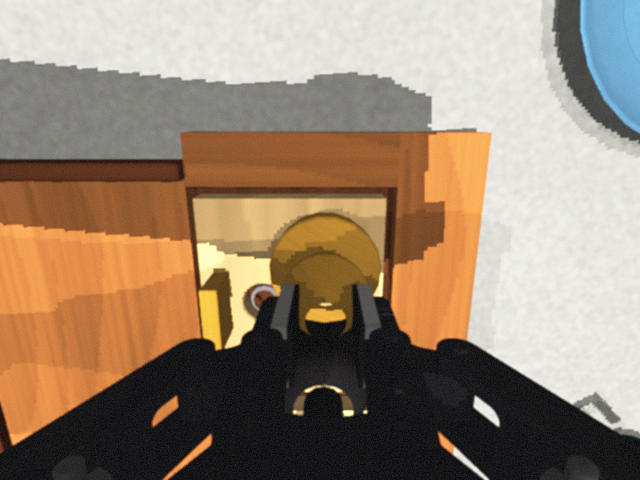

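```bash
python3 -m inch '{"jaw":[0,0,0,0,0,0,0,0,0,0],"delta_pos":[[0,-0.002,0.002],[0,-0.002,0.004],[0,-0.002,0.005],[0,-0.002,0.006],[0,-0.002,0.007],[0,-0.002,0.0075],[0,-0.002,0.0075],[0,-0.002,0.0075],[0,-0.002,0.0075],[0,-0.002,0.0075]],"delta_rot":[[0,0,0],[0,0,0],[0,0,0],[0,0,0],[0,0,0],[0,0,0],[0,0,0],[0,0,0],[0,0,0],[0,0,0]]}'
```

```text
clock: 47.12
position: [636.3, 112.9, 86.9]
eef_rot: [0.001, 0.729, 0.684, 0.001]
contact_force: [-0.6, -1.0, -1.2]
grip_width: 20.8
```

```bash
python3 -m inch '{"jaw":[0,0.1,0.3,0.55,0.55,0.55,0.55,0.55,0.55,0.55],"delta_pos":[[0,0,0.0007],[0,0,0.0007],[0,0,0.0007],[0,0,0],[0,0,-0.005],[0,0,-0.025],[0,0,-0.055],[0,0,-0.085],[0,0,-0.115],[0,0,-0.14]],"delta_rot":[[0,0,0],[0,0,0],[0,0,0],[0,0,0],[0,0,0],[0,0,0],[0,0,0],[0,0,0],[0,0,0],[0,0,0]]}'
python3 - <<'E'
from h import *
to(637.2,112.9,86,-0.063)
c=vision.camera("wrist");cv2.imwrite("pics/am.png",c["color"][:,:,::-1])
c=vision.camera("scene");cv2.imwrite("pics/am_s.png",cv2.resize(c["color"][160:390,130:390],None,fx=2.5,fy=2.5,interpolation=cv2.INTER_CUBIC)[:,:,::-1])
E
```

```text
clock: 47.95
position: [636.5, 112.9, 229.6]
eef_rot: [0.001, 0.729, 0.684, 0.002]
contact_force: [-0.1, 0.2, 0.2]
grip_width: 47.0
pos [636.5 112.9 229.6] J [-0.68  0.5   0.63  1.58 -0.31  1.16 -0.05] w 47.0 t 47.95
delta_pos [-0.0, 0.0, 0.1436] rot [0.005, -0.001, -0.001]
```

View pics/am.png

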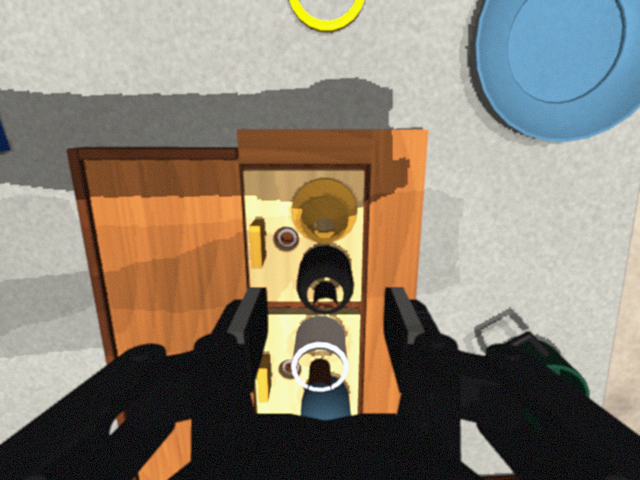

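View pics/am_s.png

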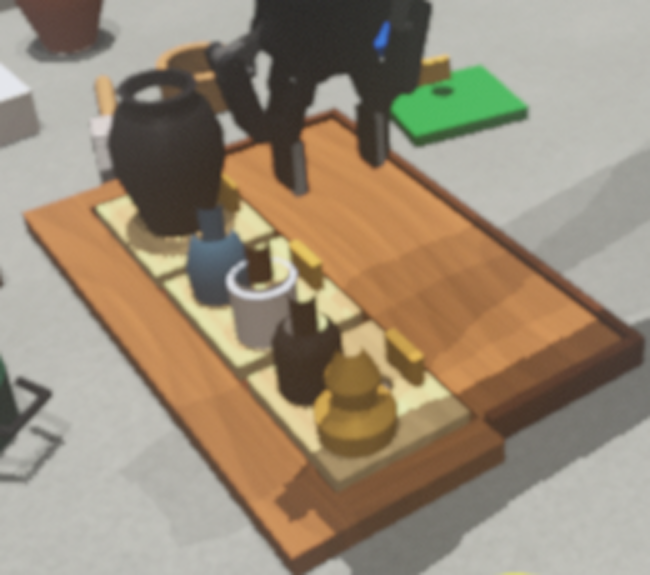

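All four stand, but white's foot has only about 1–4 mm margin at the plate's left edge. I'll regrip it and shift it about 4 mm toward the plate's middle.

```bash
sed -i 's/((84,10),(56,10))/((107,10),(79,10)) if len(sys.argv)>2 else ((84,10),(56,10))/; s/h==84/h in(84,107)/' ring.py; python3 -c "
from h import *
to(625.5,-28.8,140,-0.063)"
```

```text
pos [638.6 112.9 232.3] J [-0.68  0.5   0.63  1.58 -0.31  1.16 -0.05] w 47.2 t 48.05
delta_pos [-0.1425, -0.005, 0.0918] rot [0.01, -0.003, -0.001]
```

```bash
python3 -m inch '{"jaw":[0.45,0.45,0.45,0.45,0.45,0.45,0.45,0.45,0.45,0.45],"delta_pos":[[-0.035,-0.001,0],[-0.07,-0.003,0],[-0.105,-0.004,0],[-0.13,-0.005,0],[-0.1425,-0.005,0.01],[-0.1425,-0.005,0.03],[-0.1425,-0.005,0.055],[-0.1425,-0.005,0.08],[-0.1425,-0.005,0.092],[-0.1425,-0.005,0.092]],"delta_rot":[[0.01,-0.003,-0.001],[0.01,-0.003,-0.001],[0.01,-0.003,-0.001],[0.01,-0.003,-0.001],[0.01,-0.003,-0.001],[0.01,-0.003,-0.001],[0.01,-0.003,-0.001],[0.01,-0.003,-0.001],[0.01,-0.003,-0.001],[0.01,-0.003,-0.001]]}'
python3 ring.py pics/an.png 1;python3 -c "
from h import *
to(625.5,-28.8,85,-0.063)"
```

```text
clock: 48.88
position: [623.7, -28.3, 136.7]
eef_rot: [-0.001, 0.729, 0.685, -0.002]
contact_force: [-1.5, 0.3, 0.9]
grip_width: 38.4
[624.794851   -28.64048693 138.75357065]
pos [624.8 -28.6 138.8] J [-0.45  0.56  0.6   1.72 -0.37  0.98  0.23] w 38.4 t 48.9333
delta_pos [-0.0001, 0.0008, 0.0538] rot [-0.002, 0.001, 0.001]
```

View pics/an.png

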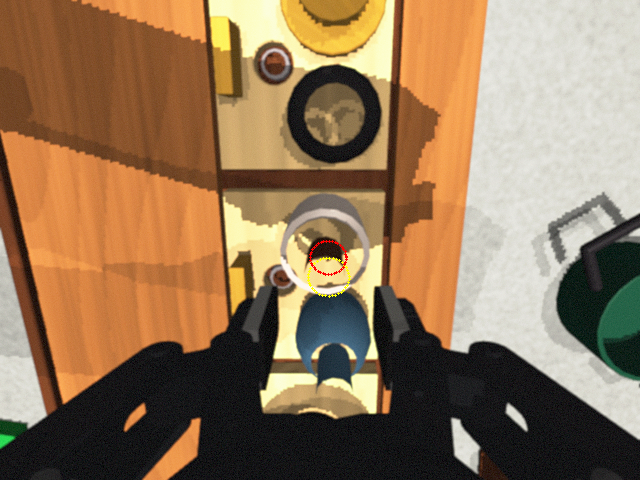

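```bash
python3 - <<'E'
from h import *
c=vision.camera("wrist")
a=c["color"].copy()
cv2.imwrite("pics/ao.png",cv2.resize(a[160:310,210:410],None,fx=4,fy=4,interpolation=cv2.INTER_CUBIC)[:,:,::-1])
E
```

```text
(no output)
```

View pics/ao.png

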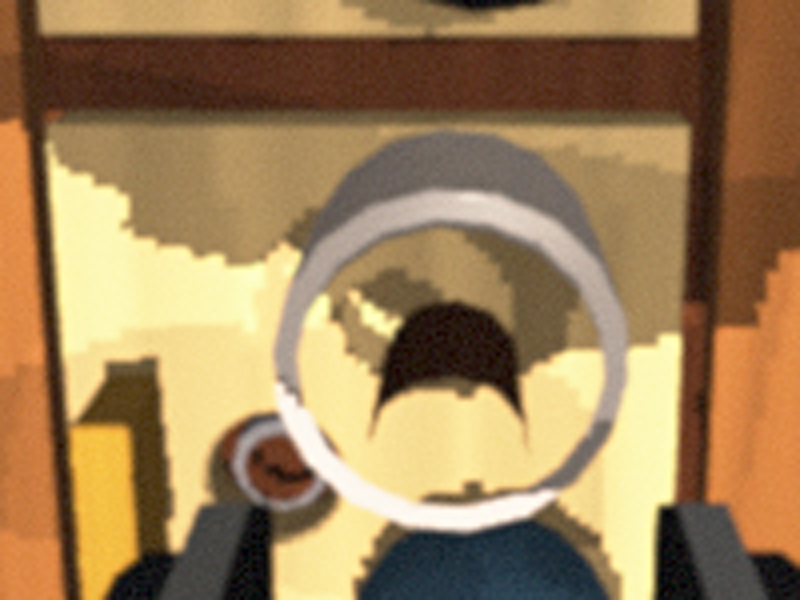

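White's margin measures only about 2–3 mm, so I'll regrip.

```bash
python3 -m inch '{"jaw":[0.5,0.5,0.5,0.5,0.5,0.5,0.5,0.5,0.5,0.5],"delta_pos":[[0,-0.001,0.01],[0,-0.001,0.02],[0,-0.001,0.03],[0,-0.001,0.04],[0,-0.001,0.048],[0,-0.001,0.052],[0,-0.001,0.053],[0,-0.001,0.053],[0,-0.001,0.053],[0,-0.001,0.053]],"delta_rot":[[0,0,0],[0,0,0],[0,0,0],[0,0,0],[0,0,0],[0,0,0],[0,0,0],[0,0,0],[0,0,0],[0,0,0]]}'
python3 -m inch '{"jaw":[0.4,0.3,0.2,0.1,0,0,0,0,0,0],"delta_pos":[[0,0,0],[0,0,0],[0,0,0],[0,0,0],[0,0,0],[0,0,0],[0,0,0],[0,0,0],[0,0,0],[0,0,0]],"delta_rot":[[0,0,0],[0,0,0],[0,0,0],[0,0,0],[0,0,0],[0,0,0],[0,0,0],[0,0,0],[0,0,0],[0,0,0]]}'
python3 -c "
from h import *
to(625.5,-28.8,85,-0.063)"
```

```text
clock: 49.82
position: [625.1, -28.9, 87.7]
eef_rot: [0.001, 0.729, 0.685, 0.0]
contact_force: [0.9, 0.1, -0.3]
grip_width: 42.9
clock: 50.65
position: [625.0, -28.9, 88.0]
eef_rot: [0.0, 0.729, 0.685, 0.0]
contact_force: [-3.2, -0.2, 6.6]
grip_width: 17.6
pos [625.  -28.9  88. ] J [-0.43  0.62  0.57  1.76 -0.41  0.88  0.26] w 17.6 t 50.65
delta_pos [0.0002, 0.0005, 0.003] rot [0.001, 0.0, 0.0]
```

```bash
python3 -m inch '{"jaw":[0,0,0,0,0,0,0,0,0,0],"delta_pos":[[0,0,-0.003],[0,0,-0.006],[-0.002,0,-0.006],[-0.004,0,-0.006],[-0.005,0,-0.006],[-0.005,0,-0.006],[-0.005,0,-0.004],[-0.005,0,-0.003],[-0.005,0,-0.002],[-0.005,0,-0.001]],"delta_rot":[[0,0,0],[0,0,0],[0,0,0],[0,0,0],[0,0,0],[0,0,0],[0,0,0],[0,0,0],[0,0,0],[0,0,0]]}'
```

```text
clock: 51.48
position: [624.6, -33.8, 88.8]
eef_rot: [0.0, 0.729, 0.685, 0.0]
contact_force: [-0.1, 0.5, -2.3]
grip_width: 17.9
```

```bash
python3 -m inch '{"jaw":[0,0,0.2,0.5,0.5,0.5,0.5,0.5,0.5,0.5],"delta_pos":[[0,0,0.0005],[0,0,0.0008],[0,0,0.0008],[0,0,0],[0,0,-0.005],[0,0,-0.02],[0,0,-0.04],[0,0,-0.06],[0,0,-0.08],[0,0,-0.1]],"delta_rot":[[0,0,0],[0,0,0],[0,0,0],[0,0,0],[0,0,0],[0,0,0],[0,0,0],[0,0,0],[0,0,0],[0,0,0]]}'
python3 -m inch '{"jaw":[0.5,0.5,0.5,0.5,0.5,0.5,0.5,0.5,0.5,0.5],"delta_pos":[[0,0,-0.03],[0.02,-0.01,-0.06],[0.05,-0.03,-0.08],[0.085,-0.05,-0.08],[0.12,-0.07,-0.08],[0.155,-0.09,-0.08],[0.19,-0.11,-0.08],[0.22,-0.125,-0.08],[0.25,-0.14,-0.08],[0.26,-0.15,-0.08]],"delta_rot":[[0,0,0],[0,0,0],[0,0,0],[0,0,0],[0,0,0],[0,0,0],[0,0,0],[0,0,0],[0,0,0],[0,0,0]]}'
python3 - <<'E'
from h import *
print(robot.state()["position"])
c=vision.camera("scene");cv2.imwrite("pics/ap_s.png",cv2.resize(c["color"][160:390,130:390],None,fx=2.5,fy=2.5,interpolation=cv2.INTER_CUBIC)[:,:,::-1])
c=vision.camera("top");cv2.imwrite("pics/ap_t.png",cv2.resize(c["color"][120:280,230:470],None,fx=3.3,fy=3.3,interpolation=cv2.INTER_CUBIC)[:,:,::-1])
W=cloud(c)
for n,(u,v) in dict(A1=(258,155),A2=(258,190),A3=(300,190),A4=(312,195),B1=(323,196),B2=(345,155),B3=(365,195),vase=(386,195)).items(): print(n,np.median(W[v-1:v+2,u-1:u+2].reshape(-1,3),0).round(1))
E
```

```text
clock: 52.32
position: [624.8, -34.0, 190.4]
eef_rot: [0.001, 0.729, 0.685, 0.0]
contact_force: [0.6, 0.2, -0.3]
grip_width: 42.8
clock: 53.15
position: [489.4, 240.5, 270.6]
eef_rot: [-0.0, 0.727, 0.687, 0.001]
contact_force: [-0.0, 0.8, 0.5]
grip_width: 42.8
[489.35739754 240.47750499 270.56783437]
A1 [663.5 142.7  22.5]
A2 [578.3 142.7  24.4]
A3 [576.3  45.5  24.4]
A4 [567.4  18.4   9.6]
B1 [562.4  -7.6  23.8]
B2 [657.7 -60.1  24. ]
B3 [ 562.8 -104.7   23. ]
vase [ 561.3 -152.8   25.4]
```

View pics/ap_s.png

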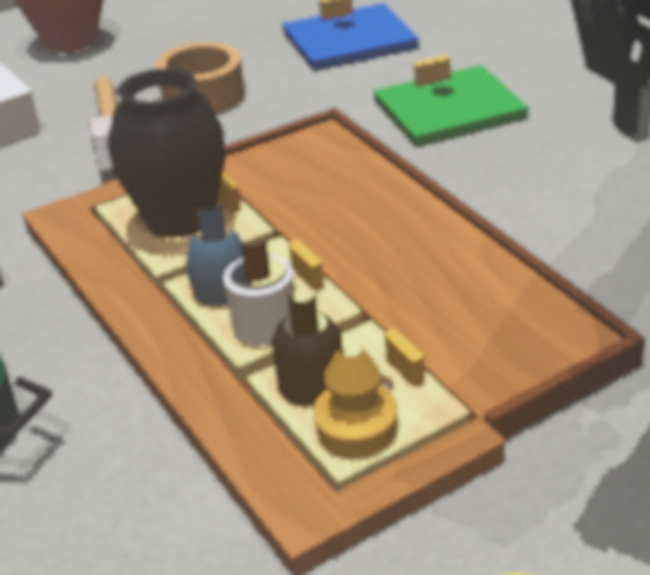

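View pics/ap_t.png

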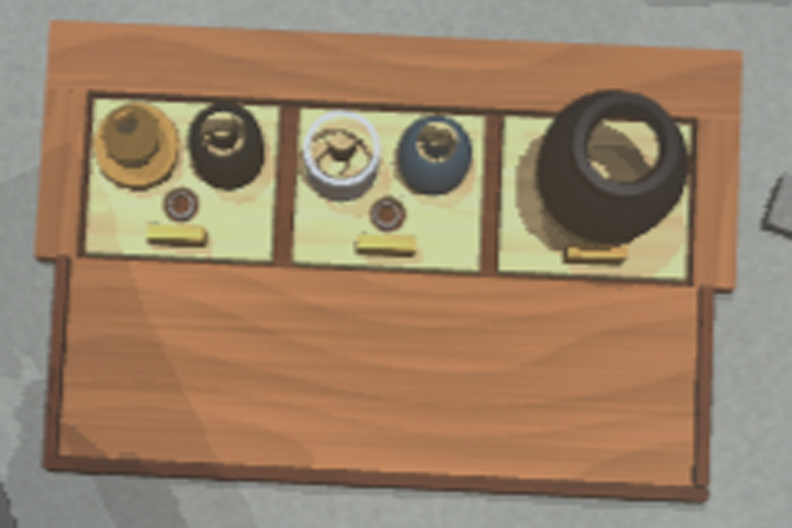

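```bash
python3 - <<'E'
from h import *
c=vision.camera("top")
ex=np.array([.998,-.0635]);ey=np.array([.0635,.998])
w=lambda u,v,h: ray(c,[(u/3.3+230-.35,v/3.3+120-.35)],h)[0,:2]
pm=w(386,214,20.5); pl=w(181,205,20.5)
for n,u,v,h,p in (("white rim",341,150,72,pm),("blue body",435,154,50,pm),("black body",227,147,50,pl),("terra disk",136,146,40,pl)):
    q=w(u,v,h)-p-18*ex; print(n,(q@ex).round(1),(q@ey).round(1))
# plate edges
for n,pts,p in (("A",[(92,98),(280,106),(273,261),(84,255)],pl),("B",[(300,107),(487,116),(480,271),(293,263)],pm)):
    for u,v in pts: q=w(u,v,23)-p-18*ex; print(n,(q@ex).round(1),(q@ey).round(1))
s=c["color"][120:220,240:400]
cv2.imwrite("pics/aq.png",cv2.resize(s,None,fx=5,fy=5,interpolation=cv2.INTER_CUBIC)[:,:,::-1])
E
```

```text
white rim 13.0 33.1
blue body 18.9 -31.3
black body 17.5 -32.6
terra disk 17.9 31.5
A 55.4 67.0
A 55.6 -66.2
A -55.4 -66.9
A -57.3 65.8
B 55.4 64.1
B 54.8 -67.9
B -56.0 -67.4
B -56.4 63.5
```

View pics/aq.png

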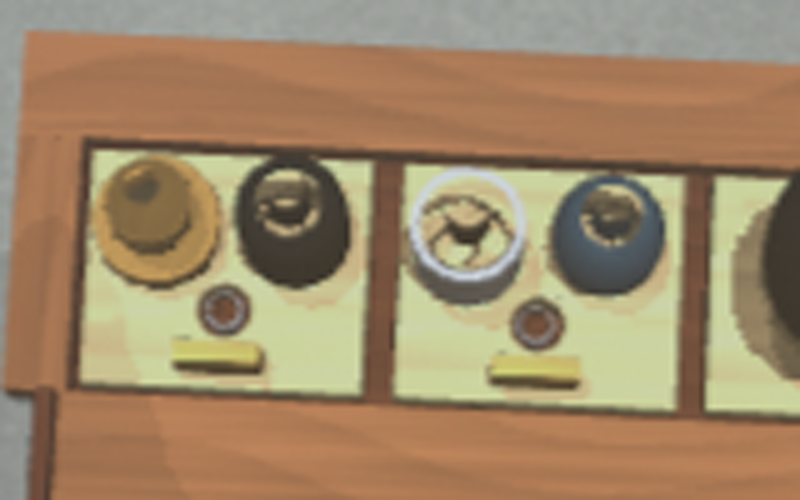

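All four jars are inside the edges by about 5 mm or more, the plates are flat and the vase is untouched. Handing in.

```bash
python3 -c "
from station import robot
print(robot.state()['contact_force'],robot.state()['clock']);print(robot.sign_off())"
```

```text
[ 0.78726531 -0.76702915 -0.14876491] 53.3
the job is handed in; nothing more can be done
None
```

I slid both plates along the deck by their tabs and lowered them home over the left and middle pins. Then I stood all four jars upright on them: blue and white on the middle plate, black and terracotta on the left one. I left the vase on the right pin alone. The job was handed in at 53.3 s of the 210 s allowed.

**Last checks:**
- **Plates:** both holes ring their pins, and the plate tops read 22.5 to 24.4 mm above the table (23 expected).
- **Jars:** all are upright, with their feet about 5 mm or more inside the plate edges.
- **Robot:** the gripper was open and clear of everything at hand-in.

**What did not go cleanly:**
- **Hard set-down:** when I first set white down, the wrist force reached about 51 N. That is under the 120 N wrist limit but above the 40 N figure for the arm or gripper body. I took it to be the jar pressing on the plate through the grip.
- **White moved once more:** that set-down left white only 2 to 3 mm inside the plate edge, so I regripped it and moved it 5 mm inward. The two camera checks on that margin gave about 1 mm and 2 to 3 mm. After the move it reads about 5 mm.

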